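# Unpack the stacked tins into their display trays

## Robot

A 6-joint arm with a two-finger parallel gripper is mounted at the origin on the work surface. World frame = base frame: x ahead of the robot, y to its left, z up, the work surface at z = 0. Lengths are in m, angles in rad, forces in N, time in s.
With the tool pointing down it reaches from about 0.3 to 0.95 m from the base axis. Payload 3.1 kg.
Tool frame: the origin (TCP) lies midway between the tips of the shut fingers; the grasp point (between the pads) lies 19 mm behind it; z points along the fingers, x is the direction in which the jaws open and shut, and the axes are right-handed (so a half turn about z gives the same grasp; the last joint's range is limited). The gripper opens to 85 mm and grips with 20 to 120 N. Pads are 22 mm wide; open, the fingers measure 114 mm over their backs; the gripper's body (76 mm by 85 mm) begins 54 mm behind the grasp point. The pads swing forward as they close: fully open they stand 13 mm farther back than shut.
Start: joints at [-1.319, 0.308, 1.634, -0, 1.2, -0.07], TCP at [0.198, -0.593, 0.231] pointing down, gripper open.
Joint ranges: [-3.06, 3.06], [-0.79, 1.96], [0.05, 2.63], [-1.19, 4.34], [0.05, 2.64], [-2.94, 2.94]. Speed limits (rad/s): [2.79, 2.79, 3.14, 3.14, 3.14, 3.14].

## Interface

Orientations are given as a rotation vector (axis times angle).
In Python, from cell import sense, snapshot, ticket, nets gives the robot as it stands.
- The arm moves only by the shell command python3 -m handwheel 'ROWS'. ROWS is JSON, one flat list of numbers, 5 for each row, row after row: the shift along the tool's x, y, z in cm, then the turn about the tool's z in rad, then the gripper command: -1 is shut, 1 is fully open, values between are in proportion. In form: [tx, ty, tz, roll, fingers, tx, ty, tz, roll, fingers, ...]. A call has 1 to 12 rows; each row is the pose to reach, as a shift and turn from the pose commanded when the call began, along the tool's axes at that moment; what a row does not reach only later rows make up. A row lasts 1/10 s, in which the tool goes at most 50 mm and 8.59 degrees, less where a joint would pass 70% of its speed; a pose out of reach is approached as far as the arm can. A call with a gripper value outside its range is refused whole. The fingers move at their own pace and stop on an object; the grip force is fixed at half the most. Time passes only in rows, so rows that repeat a pose let the fingers close. It gives the time, the measured TCP pose, the force and the opening at its end, in the units of the state.
- sense(): the state, without advancing time (a new reading comes with each control period).
- snapshot(name): name is "scene" or "top" or "wrist"; returns a dict with "image" (480x640x3 uint8, blue, green, red), "fovy" (degrees; the focal length in pixels is half the picture's height over the tangent of half this angle, whatever the lens; pixels are square), "cx", "cy" (the principal point, pixels), "k1" (the pictures are not rectified: a ray, as slopes to the right and down, at radius r is drawn at 1 + k1 r^2 times it, then the intrinsics apply), "R" (3x3) and "t" (3): a world point X has camera coordinates R X + t. Camera axes: x right, y down, z forward; pixel columns grow to the right and rows downward; lengths in m; the calibration is good to about 2 mm. A picture is of the moment at which its call begins. There is no depth.
- ticket.sign_off(): hands the job in, once; it reports no verdict.
Trained networks look in the newest picture that a camera, given by its name, has taken for a name from the list of things; names that differ only in an ending like _2 or _b are one class to them, and where a whole thing is asked for, a point or a joint stands for the part that bears it (a point fixed in the world has none). Each returns a list of dicts, best first, with "confidence" (0 to 1); they miss things now and then, are a little off and sometimes report something else, mostly with a low value. They report only what shows in the picture. A call takes as long as a camera call. They do not tell look-alikes from the thing itself.
- nets.silhouettes(target, camera): "region" (480x640 bool, what is visible of it) and "centre" ([column, row] in pixels, amid what is visible of it).
The state is a dict: "time_s": time; "q": joint angles; "joint_vel": joint speeds; "joint_efforts": joint torques, N m; "position": TCP position; "tcp_rot": TCP orientation; "contact_force": force on the tool from outside, world axes, zero at the start; "ft_torque": the same for the moment, N m; "gripper_width": finger opening in m.
Only numpy, scipy, OpenCV 4.12 (cv2) and the standard library are available. Lean on these libraries where they do the work, as an engineer would, in place of code of your own. Each camera call takes 0.05 s, during which the arm holds its last target.

## Task

Unpack the delivery: take the four tins stacked in the cardboard carton and set each one, upright and gently, on the floor of the empty half of the white display tray that already holds a tin of its own kind and colour, the square tins squared up with their tray. Do not let a tin fall over, and leave the sauce bottle and the jar of nutmegs where they stand.

Things in the scene. Friction and masses are not known exactly. Their poses are not given: they have to be found in the camera images.
- tin_red: Loose round spice tin, red lid and red band, 54 mm across, 50 mm tall, 130 g. Origin: centre of its underside, z up. Starts on top of either square tin: two stacks side by side, 95 mm apart, in a brown cardboard carton (120 x 210 mm, walls 18 mm high) near the robot, the row of stacks along the carton's length.
- tin_yellow: Loose round spice tin, yellow lid and yellow band, 54 mm across, 50 mm tall, 130 g. Origin: centre of its underside, z up. Starts on top of either square tin: two stacks side by side, 95 mm apart, in a brown cardboard carton (120 x 210 mm, walls 18 mm high) near the robot, the row of stacks along the carton's length.
- tin_green: Loose square tea tin, green, 64 x 64 mm, 62 mm tall, 170 g. Origin: centre of its underside; x, y square to its sides, z up. Starts on the carton's 4 mm floor with a round tin on top; the other stack is 95 mm away along its y axis (+y or -y, within 0.1 rad). Its start yaw is within 0.35 rad of zero.
- tin_blue: Loose square tea tin, blue, 64 x 64 mm, 62 mm tall, 170 g. Origin: centre of its underside; x, y square to its sides, z up. Starts on the carton's 4 mm floor with a round tin on top; the other stack is 95 mm away along its y axis (+y or -y, within 0.1 rad). Its start yaw is within 0.35 rad of zero.
- tray_red: White display tray, fixed, 150 (x) x 84 (y) mm, walls 18 mm high, 3 mm thick, a round red tin (50 mm tall, fixed in it) standing at x = +38 mm. Origin: centre of its underside; x along it towards that tin, z up. The empty half is at -x, nearer the robot: clear 78 x 78 mm, centre x = -33 mm, y = 0, floor at z = 3 mm. Yaw within 0.4 rad of zero.
- tray_yellow: White display tray, fixed, 150 (x) x 84 (y) mm, walls 18 mm high, 3 mm thick, a round yellow tin (50 mm tall, fixed in it) standing at x = +38 mm. Origin: centre of its underside; x along it towards that tin, z up. The empty half is at -x, nearer the robot: clear 78 x 78 mm, centre x = -33 mm, y = 0, floor at z = 3 mm. Yaw within 0.4 rad of zero.
- tray_green: White display tray, fixed, 150 (x) x 84 (y) mm, walls 18 mm high, 3 mm thick, a square green tin (62 mm tall, fixed in it) standing at x = +38 mm. Origin: centre of its underside; x along it towards that tin, z up. The empty half is at -x, nearer the robot: clear 78 x 78 mm, centre x = -33 mm, y = 0, floor at z = 3 mm. Yaw within 0.4 rad of zero.
- tray_blue: White display tray, fixed, 150 (x) x 84 (y) mm, walls 18 mm high, 3 mm thick, a square blue tin (62 mm tall, fixed in it) standing at x = +38 mm. Origin: centre of its underside; x along it towards that tin, z up. The empty half is at -x, nearer the robot: clear 78 x 78 mm, centre x = -33 mm, y = 0, floor at z = 3 mm. Yaw within 0.4 rad of zero.
- sauce_bottle: Bystander: dark brown sauce bottle with a yellow label and red cap, 52 mm in diameter, 145 mm tall, loose, standing among the trays on the left (+y) side. Origin: centre of its underside.
- nutmeg_jar: Bystander: clear jar of nutmegs with an orange lid, 72 mm in diameter, 98 mm tall, loose, standing among the trays on the right (-y) side. Origin: centre of its underside.
Things that resemble listed ones, but are neither listed nor needed, are in the scene too. What is meant by the tin_red is not pink, and is the larger of those in its own colour.

How it is judged:
At the end, for the whole second after the job is handed in: Each of the four tins stands upright (within 0.08 rad) on the floor of its own colour's tray, within 15 mm along and 13 mm across of the centre of the empty half, the square tins within 0.22 rad of square to the tray, all at rest and released (x of tin_red in the frame of tray_red between -0.048 and -0.018 m and y of tin_red in the frame of tray_red between -0.013 and 0.013 m and z of tin_red in the frame of tray_red below 0.008 m and angle between each of tin_red, tin_yellow, tin_green, tin_blue's own z axis and vertical below 0.08 rad and linear speed of each of tin_red, tin_yellow, tin_green, tin_blue below 0.02 m/s and x of tin_yellow in the frame of tray_yellow between -0.048 and -0.018 m and y of tin_yellow in the frame of tray_yellow between -0.013 and 0.013 m and z of tin_yellow in the frame of tray_yellow below 0.008 m and x of tin_green in the frame of tray_green between -0.048 and -0.018 m and y of tin_green in the frame of tray_green between -0.013 and 0.013 m and z of tin_green in the frame of tray_green below 0.008 m and (angle between the x axis of tin_green and the x axis of tray_green, either way round below 0.22 rad or angle between the x axis of tin_green and the x axis of tray_green, either way round above 1.35 rad) and x of tin_blue in the frame of tray_blue between -0.048 and -0.018 m and y of tin_blue in the frame of tray_blue between -0.013 and 0.013 m and z of tin_blue in the frame of tray_blue below 0.008 m and (angle between the x axis of tin_blue and the x axis of tray_blue, either way round below 0.22 rad or angle between the x axis of tin_blue and the x axis of tray_blue, either way round above 1.35 rad)); the robot touches nothing.
It fails at once if a tin tipped over (angle between any of tin_red, tin_yellow, tin_green, tin_blue's own z axis and vertical above 0.6 rad).
It fails at once if a tin dropped (falling free faster than 0.5 m/s, that is from more than about 13 mm) ((linear speed of tin_red above 0.5 m/s and contact force between tin_red and anything else below 0.05 N) or (linear speed of tin_yellow above 0.5 m/s and contact force between tin_yellow and anything else below 0.05 N) or (linear speed of tin_green above 0.5 m/s and contact force between tin_green and anything else below 0.05 N) or (linear speed of tin_blue above 0.5 m/s and contact force between tin_blue and anything else below 0.05 N)).
It fails at once if a tin banged or pressed down into its tray (over 60 N) (contact force between tin_red and tray_red above 60 N or contact force between tin_yellow and tray_yellow above 60 N or contact force between tin_green and tray_green above 60 N or contact force between tin_blue and tray_blue above 60 N).
It fails at once if the sauce bottle moved or knocked (distance of sauce_bottle from where it was at the start of the episode above 0.015 m or angle between sauce_bottle's own z axis and vertical above 0.2 rad).
It fails at once if the nutmeg jar moved or knocked (distance of nutmeg_jar from where it was at the start of the episode above 0.015 m or angle between nutmeg_jar's own z axis and vertical above 0.2 rad).
It also fails if it takes over 102 s, if anything falls off the work surface, if the arm or the gripper's body presses on something with over 40 N, if the wrist force passes 120 N, or if a joint passes its speed limit or range.

## Working session

There is one attempt and no reset: what is moved stays moved. The work goes in short steps, Python scripts to look and compute and a shell command to move; the robot and the scene stay as the last step left them, time stands still between calls to the robot, and variables do not carry over. Pictures are saved under pics/ and viewed, and the job is handed in when it is done.

```bash
ls; mkdir -p pics; python3 - <<'E'
from cell import sense, snapshot, ticket, nets
import cv2,numpy as np
s=sense(); print(s)
for n in ["scene","top","wrist"]:
    d=snapshot(n); cv2.imwrite(f"pics/{n}0.png",d["image"]); print(n,d["fovy"],d["cx"],d["cy"],d["k1"],d["R"],d["t"])
E
```

```text
pics
{'time_s': 0.0, 'q': array([-1.31869085e+00,  3.09044355e-01,  1.63522857e+00, -3.93034492e-06,
        1.19969411e+00, -6.97273162e-02]), 'joint_vel': array([ 3.99764455e-05,  7.30067920e-04,  1.03626418e-03, -6.22148930e-04,
       -2.72471445e-04, -3.67774867e-05]), 'joint_efforts': array([ 8.60901018e-04, -4.15248835e+01, -2.76663244e+01, -2.03362733e-04,
        1.01453080e-02, -1.50200680e-05]), 'position': array([ 0.19743655, -0.59210465,  0.23000256]), 'tcp_rot': array([-2.54743817,  1.83592763,  0.00286877]), 'contact_force': array([-0.13000132, -0.94592044, -0.38432942]), 'ft_torque': array([-0.0297108 ,  0.01615224,  0.00925692]), 'gripper_width': 0.08501971981084191}
scene 47.130143778307946 320.63173392286916 245.00245047409888 0.011146739758990215 [[-0.69784176  0.71619348 -0.00915302]
 [ 0.61180317  0.58938404 -0.52756358]
 [-0.37244295 -0.37375575 -0.84946624]] [ 0.37685768 -0.30435436  1.33814626]
top 57.5629945298461 317.47046152862345 232.8540927578996 -0.044148620635789074 [[-0.00258043 -0.99997289  0.00689657]
 [-0.99693973  0.00203364 -0.07814752]
 [ 0.07813137 -0.00707711 -0.99691795]] [0.00922775 0.55968295 0.84040874]
wrist 71.4684996259265 313.9869933177547 242.11568823900083 -0.05643036934841596 [[ 0.31591658 -0.94878535 -0.00175266]
 [-0.90192711 -0.30088655  0.30983022]
 [-0.29448973 -0.09629974 -0.95079028]] [-0.62304037 -0.03976681  0.37917548]
```

View pics/scene0.png

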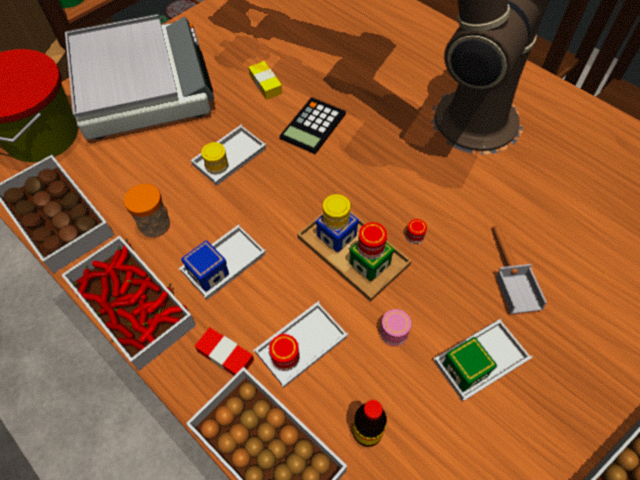

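View pics/top0.png

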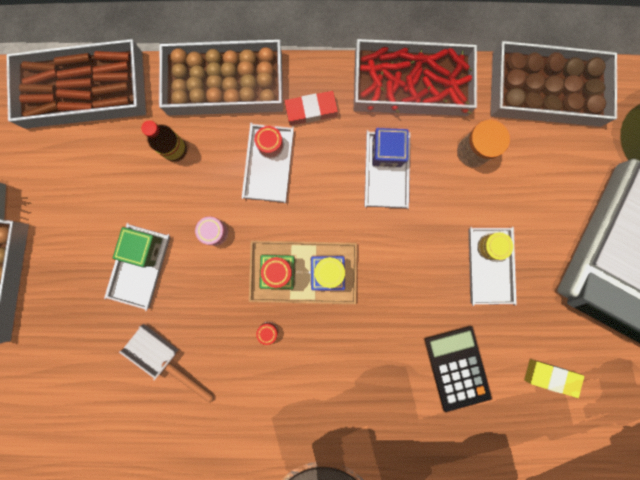

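View pics/wrist0.png

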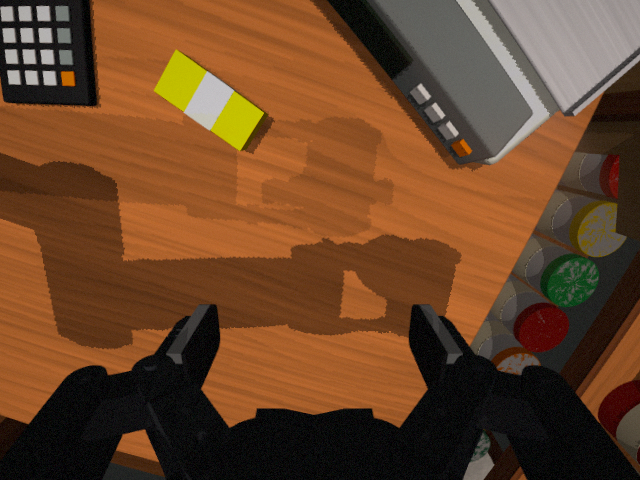

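```bash
cat > h.py <<'E'
import numpy as np,cv2
from scipy.optimize import least_squares
from scipy.spatial.transform import Rotation as Rot
def K(d):
    f=240/np.tan(np.radians(d["fovy"])/2); return np.array([[f,0,d["cx"]],[0,f,d["cy"]],[0,0,1.]])
def D(d): return np.array([d["k1"],0,0,0.])
def proj(d,X):
    return cv2.projectPoints(np.atleast_2d(X).astype(float),cv2.Rodrigues(np.array(d["R"]))[0],np.array(d["t"],float),K(d),D(d))[0].reshape(-1,2)
def ray(d,uv):
    n=cv2.undistortPoints(np.array(uv,float).reshape(-1,1,2),K(d),D(d)).reshape(-1,2)
    R=np.array(d["R"]);t=np.array(d["t"]); v=np.c_[n,np.ones(len(n))]@R; return -R.T@t,v/np.linalg.norm(v,axis=1)[:,None]
def onz(d,uv,z):
    o,v=ray(d,uv); return o+v*((z-o[2])/v[:,2])[:,None]
def tri(obs):
    A=0;b=0;P=[]
    for d,uv in obs:
        o,v=ray(d,uv); M=np.eye(3)-np.outer(v[0],v[0]); A=A+M; b=b+M@o; P.append((o,v[0]))
    x=np.linalg.solve(A,b); return x,[np.linalg.norm(np.cross(x-o,v)) for o,v in P]
E
cat > m1.py <<'E'
from cell import *; from h import *
import pickle
out={}
for c in ["top","scene"]:
    d=snapshot(c); out[c]=(d,{})
    vis=d["image"].copy()
    for n in ["tin_red","tin_yellow","tin_green","tin_blue","tray_red","tray_yellow","tray_green","tray_blue","sauce_bottle","nutmeg_jar"]:
        r=nets.silhouettes(n,c); out[c][1][n]=r
        for k in r: print(c,n,round(k["confidence"],2),np.round(k["centre"]),int(k["region"].sum()))
        for k in r[:1]:
            cs,_=cv2.findContours(k["region"].astype(np.uint8),0,1); cv2.drawContours(vis,cs,-1,(255,0,255),1)
    cv2.imwrite(f"pics/m1_{c}.png",vis)
pickle.dump(out,open("m1.pkl","wb"))
E
python3 m1.py
```

```text
top tin_red 0.96 [212. 230.] 699
top tin_red 0.95 [271. 268.] 719
top tin_red 0.61 [265. 336.] 412
top tin_red 0.25 [481. 144.] 1715
top tin_yellow 0.76 [330. 272.] 769
top tin_green 0.83 [289. 279.] 401
top tin_blue 0.76 [314. 278.] 396
top tray_red 0.41 [388. 166.] 3389
top tray_yellow 0.8 [490. 267.] 3510
top tray_green 0.58 [136. 266.] 3726
top tray_blue 0.81 [382. 167.] 3458
top sauce_bottle 0.75 [163. 142.] 1135
top nutmeg_jar 0.65 [483. 141.] 1686
scene tin_red 0.9 [394. 330.] 915
scene tin_red 0.85 [414. 231.] 432
scene tin_red 0.61 [373. 242.] 904
scene tin_red 0.4 [335. 212.] 876
scene tin_yellow 0.87 [335. 210.] 874
scene tin_green 0.91 [368. 262.] 842
scene tin_blue 0.62 [335. 234.] 830
scene tray_red 0.84 [300. 343.] 3734
scene tray_yellow 0.58 [230. 156.] 2220
scene tray_green 0.79 [482. 360.] 4002
scene sauce_bottle 0.91 [367. 423.] 1209
scene sauce_bottle 0.31 [367. 263.] 945
scene nutmeg_jar 0.77 [149. 211.] 1703
```

```bash
python3 - <<'E'
import pickle,cv2,numpy as np
o=pickle.load(open("m1.pkl","rb"))
def sheet(c,cs,name,s=4):
    im=o[c][0]["image"]; t=[]
    for (x,y) in cs:
        r=cv2.resize(im[y:y+74,x:x+98],None,fx=s,fy=s,interpolation=cv2.INTER_CUBIC)
        for k in range(0,98,10):
            cv2.line(r,(k*s,0),(k*s,6),(0,255,0),1); cv2.putText(r,str(x+k),(k*s,16),0,.35,(0,255,0),1)
        for k in range(0,74,10):
            cv2.line(r,(0,k*s),(6,k*s),(0,255,0),1); cv2.putText(r,str(y+k),(8,k*s+4),0,.35,(0,255,0),1)
        t.append(r)
    cv2.imwrite(name,np.vstack([np.hstack(t[:2]),np.hstack(t[2:])]))
for n,c,cs in [("a","top",[(222,123),(340,125),(445,225),(90,222)]),("b","scene",[(252,303),(175,222),(182,118),(435,318)]),("c","top",[(240,236),(290,236),(240,300),(170,195)]),("d","scene",[(320,215),(300,190),(350,210),(350,300)])]:
    sheet(c,cs,f"pics/sh_{n}.png")
E
```

```text
(no output)
```

View pics/sh_a.png

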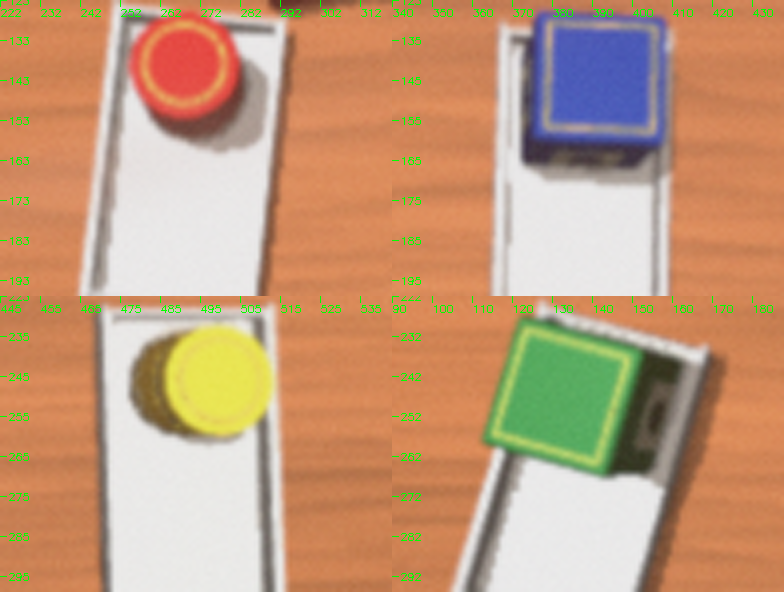

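View pics/sh_b.png

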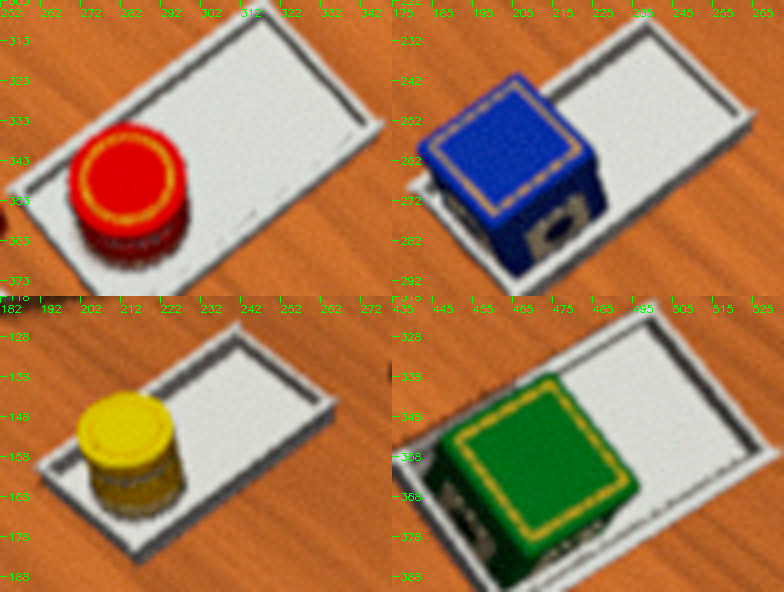

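View pics/sh_c.png

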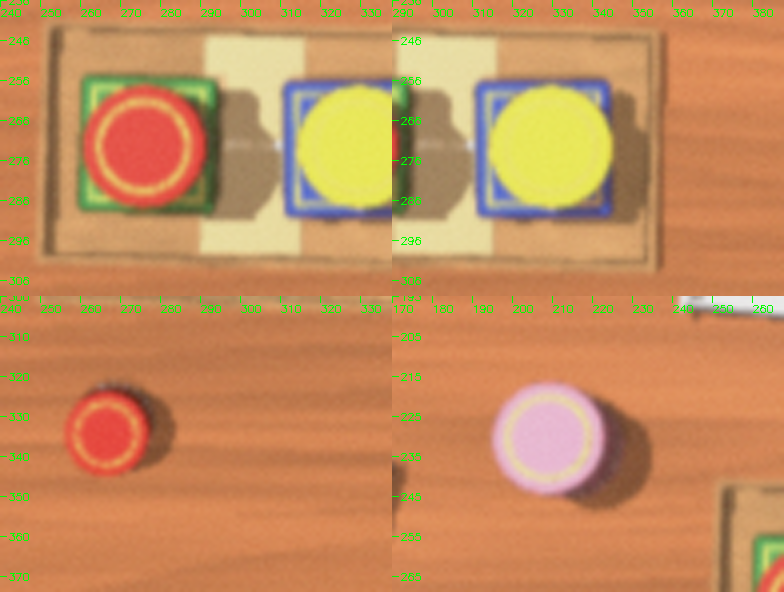

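View pics/sh_d.png

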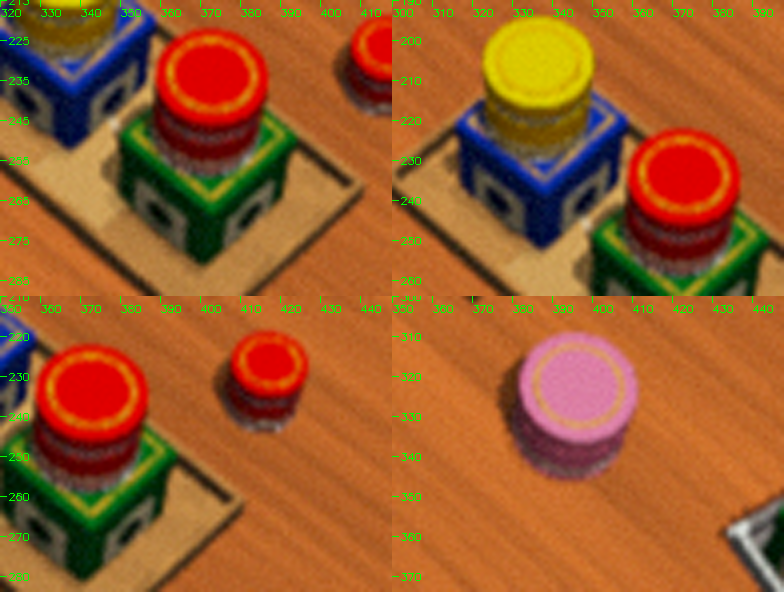

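```bash
cat > fit.py <<'E'
import pickle; from h import *
from scipy.optimize import minimize
from scipy.ndimage import map_coordinates
o=pickle.load(open("m1.pkl","rb")); dt=o["top"][0]; ds=o["scene"][0]
for n,a,b in [("red",(276,272.5),(372.7,234.7)),("yellow",(329.5,272.5),(337,205.5))]:
    print(n,*[np.round(v,4) for v in tri([(dt,a),(ds,b)])], 'z116:',np.round(onz(dt,[a],.116),4),np.round(onz(ds,[b],.116),4))
# tray fits
def rect(p,off,z):
    x,y,a=p; L,W=.075+off,.042+off
    t=np.linspace(-.95,.95,40)
    P=np.r_[np.c_[L*t,0*t+W],np.c_[L*t,0*t-W],np.c_[0*t-L,W*t],np.c_[0*t+L,W*t]]
    c,s=np.cos(a),np.sin(a); return np.c_[P@np.array([[c,s],[-s,c]])+[x,y],np.full(len(P),z)]
W={c:cv2.GaussianBlur(o[c][0]["image"].min(2).astype(np.float32),(0,0),.7) for c in o}
def sc(p,cams,z):
    s=0
    for c in cams:
        d=o[c][0]
        v=lambda off:map_coordinates(W[c],proj(d,rect(p,off,z))[:,::-1].T,order=1,mode='nearest')
        s+=np.sum(np.clip(v(-.002)-v(.0025),0,None))
    return -s
res={}
for n,far,near in [("red",(269,126),(268,200)),("blue",(389,133),(387,205)),("yellow",(490,229),(494,303)),("green",(149,232),(126,303))]:
    a=onz(dt,[far],.018)[0]; b=onz(dt,[near],.018)[0]
    m=(a+b)/2; yaw=np.arctan2(*(a-b)[1::-1]); print(n,'init',m,yaw,np.linalg.norm(a-b))
    for cams in [("top",),("scene",),("top","scene")]:
        best=None
        for dx in(-.004,.004):
          for dy in (-.004,.004):
            r=minimize(sc,[m[0]+dx,m[1]+dy,yaw],args=(cams,.018),method="Nelder-Mead",options=dict(initial_simplex=np.array([m[0]+dx,m[1]+dy,yaw])+np.r_[[[0,0,0]],np.diag([.006,.006,.08])]))
            if best is None or r.fun<best.fun: best=r
        print(n,cams,np.round(best.x,4),round(best.fun))
    zz=[(round(minimize(sc,best.x,args=(cams,z),method="Nelder-Mead").fun),z) for z in np.arange(.008,.03,.004)]; print(min(zz))
    res[n]=best.x
pickle.dump(res,open("trays.pkl","wb"))
for c in o:
    im=o[c][0]["image"].copy()
    for n,p in res.items():
        cc,s=np.cos(p[2]),np.sin(p[2])
        for off,z,col in[((0,0,.075,.042),.018,(255,0,255)),((-.033,0,.039,.039),.003,(0,200,0))]:
            P=np.array([[off[0]+i*off[2],off[1]+j*off[3]] for i,j in((1,1),(1,-1),(-1,-1),(-1,1))])@np.array([[cc,s],[-s,cc]])+p[:2]
            cv2.polylines(im,[np.int32(np.round(proj(o[c][0],np.c_[P,np.full(4,z)])*8))],True,col,1,cv2.LINE_AA,3)
    cv2.imwrite(f"pics/fit_{c}.png",im[100:420] if c=="scene" else im[100:330])
E
python3 fit.py
```

```text
red [0.4828 0.0818 0.1111] [0.0003 0.0003] z116: [[0.4831 0.0812 0.116 ]] [[0.4853 0.0839 0.116 ]]
yellow [ 0.4823 -0.0117  0.1145] [0.0008 0.0008] z116: [[ 0.4828 -0.0122  0.116 ]] [[ 0.4826 -0.0103  0.116 ]]
red init [0.7016622  0.10598436 0.018     ] -0.005518848802025296 0.15146349051666536
red ('top',) [ 0.7039  0.1089 -0.1021] -9775
red ('scene',) [ 0.7018  0.1053 -0.1032] -13528
red ('top', 'scene') [ 0.7024  0.1059 -0.104 ] -22267
(-25330, np.float64(0.024))
blue init [ 0.68919692 -0.13440928  0.018     ] -0.04470657881568702 0.14748680616706697
blue ('top',) [ 0.6893 -0.1304 -0.0435] -7882
blue ('scene',) [ 0.6882 -0.1316 -0.0438] -9944
blue ('top', 'scene') [ 0.6885 -0.1309 -0.0425] -17431
(-18910, np.float64(0.024))
yellow init [ 0.49351317 -0.33951624  0.018     ] 0.02378199316242715 0.14710729362207509
yellow ('top',) [ 0.4941 -0.3426  0.003 ] -10153
yellow ('scene',) [ 0.4923 -0.3427  0.0294] -8603
yellow ('top', 'scene') [ 0.4933 -0.3428  0.0061] -17938
(-20413, np.float64(0.024))
green init [0.49224168 0.36449039 0.018     ] -0.29334615642772216 0.14656953143235285
green ('top',) [ 0.4938  0.365  -0.2722] -8856
green ('scene',) [ 0.4946  0.3689 -0.2696] -10937
green ('top', 'scene') [ 0.4947  0.3687 -0.2757] -19210
(-19519, np.float64(0.02))
```

View pics/fit_top.png

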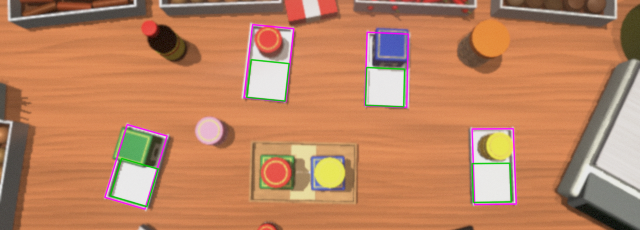

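View pics/fit_scene.png

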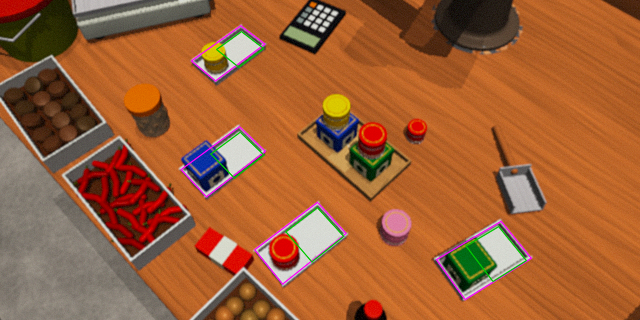

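```bash
python3 - <<'E'
import pickle; from h import *
from cell import sense
o=pickle.load(open("m1.pkl","rb")); t=pickle.load(open("trays.pkl","rb"))
print({n:np.round([p[0]-.033*np.cos(p[2]),p[1]-.033*np.sin(p[2]),p[2]],4) for n,p in t.items()})
d=o["top"][0]; im=d["image"].astype(int)
b,g,r=im[...,0],im[...,1],im[...,2]
for n,m in [("green",(g>r+15)&(g>b+15)),("blue",(b>r+20)&(b>g+20))]:
    mm=np.zeros_like(b,np.uint8); mm[245:300,250:350]=m[245:300,250:350]
    ys,xs=np.nonzero(mm); P=onz(d,np.c_[xs,ys],.066)[:,:2]
    q=cv2.minAreaRect((P*1000).astype(np.float32)); print(n,q, xs.min(),xs.max(),ys.min(),ys.max())
for z,c in (("bottle","sauce_bottle"),("jar","nutmeg_jar")):
    k=o["top"][1][c][0]["region"]; k2=o["scene"][1][c][0]["region"]
    # base: scene lowest
    ys,xs=np.nonzero(k2); i=ys.argmax(); print(c,onz(o["scene"][0],[(xs[ys>ys.max()-3].mean(),ys.max())],0))
R=Rot.from_rotvec(sense()["tcp_rot"]).as_matrix(); print(R)
E
```

```text
{'red': array([ 0.6696,  0.1093, -0.104 ]), 'blue': array([ 0.6555, -0.1295, -0.0425]), 'yellow': array([ 0.4603, -0.343 ,  0.0061]), 'green': array([ 0.4629,  0.3776, -0.2757])}
green ((484.3873291015625, 84.72198486328125), (61.471435546875, 61.18430709838867), 89.8924560546875) 260 293 255 288
blue ((482.2998046875, -10.262943267822266), (61.53383255004883, 61.20906066894531), 89.8482666015625) 311 344 256 289
sauce_bottle [[0.75153752 0.31764617 0.        ]]
nutmeg_jar [[ 0.750727   -0.29530293  0.        ]]
[[ 3.16296040e-01 -9.48660537e-01  6.57786349e-06]
 [-9.48660537e-01 -3.16296040e-01 -7.40985096e-06]
 [ 9.10998537e-06 -3.89645300e-06 -1.00000000e+00]]
```

```bash
python3 -m handwheel '[-46.1,-45.4,3,0.322,1, -46.1,-45.4,3,0.322,1, -46.1,-45.4,3,0.322,1, -46.1,-45.4,3,0.322,1, -46.1,-45.4,3,0.322,1, -46.1,-45.4,3,0.322,1, -46.1,-45.4,3,0.322,1, -46.1,-45.4,3,0.322,1, -46.1,-45.4,3,0.322,1, -46.1,-45.4,3,0.322,1, -46.1,-45.4,3,0.322,1, -46.1,-45.4,3,0.322,1]'
```

```text
time_s: 2.45
position: [0.4624, -0.0529, 0.2039]
tcp_rot: [-2.221, 2.221, -0.002]
contact_force: [0.7, -0.8, 1.2]
gripper_width: 0.0853
```

```bash
python3 -m handwheel '[-4.1,-2.0,0,0,1, -4.1,-2.0,0,0,1, -4.1,-2.0,0,0,1]'; cat > w.py <<'E'
import sys,pickle; from cell import *; from h import *
d=snapshot("wrist"); cv2.imwrite(f"pics/{sys.argv[1]}.png",d["image"]); s=sense()
pickle.dump((d,s),open(f"{sys.argv[1]}.pkl","wb")); print(s["time_s"],s["position"],s["tcp_rot"],s["gripper_width"])
E
python3 w.py w1
```

```text
time_s: 2.75
position: [0.4817, -0.0129, 0.2035]
tcp_rot: [2.224, -2.218, 0.0]
contact_force: [-0.6, -0.3, -0.1]
gripper_width: 0.085
2.8 [ 0.48125377 -0.01385195  0.2033857 ] [ 2.22193119e+00 -2.21974961e+00 -7.92757517e-05] 0.08567678484188977
```

View pics/w1.png

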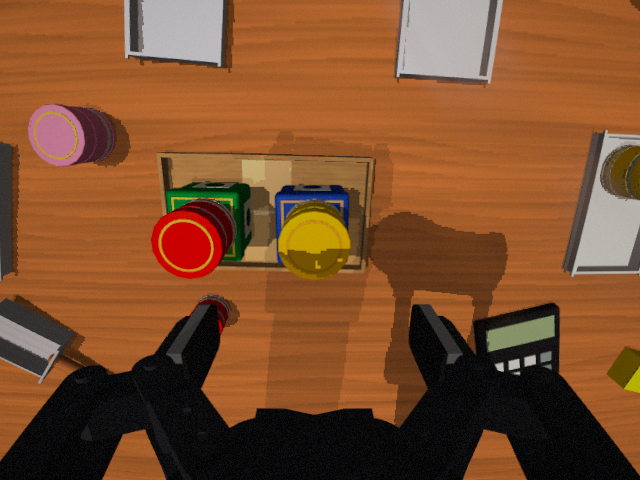

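```bash
python3 - <<'E'
import pickle; from h import *
d,s=pickle.load(open("w1.pkl","rb")); o=pickle.load(open("m1.pkl","rb"))
im=cv2.cvtColor(d["image"],cv2.COLOR_BGR2HSV)
T=o["top"][0];S=o["scene"][0]
for n,uv,a,b in (("yellow",(314,241),(329.5,272.5),(337,205.5)),("red",(191,241),(276,272.5),(372.7,234.7))):
    print(n,onz(d,[uv],.116),[np.round(v,4) for v in tri([(d,uv),(T,a),(S,b)])])
# box tops far edges: blue far corners at z=.066 ; near hidden
print("blue far",onz(d,[(277,186),(347,186)],.066),"green far",onz(d,[(169,184),(249,183)],.066))
# trays near corners z=.018 top
for n,p in (("red near",[(126,57),(222,66)]),("blue near",[(398,77),(491,82)]),("yellow near",[(567,273),]),("yellow far l",[(606,132)])): print(n,onz(d,p,.018))
t=pickle.load(open("trays.pkl","rb"))
for n,p in t.items():
    c,s_=np.cos(p[2]),np.sin(p[2]); print(n,[np.round([p[0]-.075*c-j*s_,p[1]-.075*s_+j*c],4) for j in(.042,-.042)])
E
```

```text
yellow [[ 0.4870348  -0.01222855  0.116     ]] [array([ 0.4833, -0.012 ,  0.1129]), array([0.0026, 0.0006, 0.0022])]
red [[0.48682014 0.07719824 0.116     ]] [array([0.4829, 0.0812, 0.1085]), array([0.0016, 0.0007, 0.0015])]
blue far [[ 0.51914185  0.01876267  0.066     ]
 [ 0.51928448 -0.03975361  0.066     ]] green far [[0.52108029 0.11001391 0.066     ]
 [0.52165656 0.04210783 0.066     ]]
red near [[0.62946157 0.15770563 0.018     ]
 [0.61992683 0.07047209 0.018     ]]
blue near [[ 0.61106688 -0.08772093  0.018     ]
 [ 0.60892857 -0.17413033  0.018     ]]
yellow near [[ 0.41903148 -0.2918144   0.018     ]]
yellow far l [[ 0.56847845 -0.29834015  0.018     ]]
red [array([0.6322, 0.1555]), array([0.6235, 0.0719])]
blue [array([ 0.6154, -0.0858]), array([ 0.6118, -0.1697])]
yellow [array([ 0.4181, -0.3013]), array([ 0.4186, -0.3853])]
green [array([0.434 , 0.4295]), array([0.4111, 0.3487])]
```

```bash
python3 -m handwheel '[0,-0.2,5,0,1, 0,-0.2,10,0,1, 0,-0.2,13,0,1, 0,-0.2,13,0,1, 0,-0.2,13,0,-1, 0,-0.2,13,0,-1, 0,-0.2,13,0,-1, 0,-0.2,13,0,-1, 0,-0.2,13,0,-1, 0,-0.2,13,0,-1]'; python3 w.py w2
```

```text
time_s: 3.8
position: [0.4862, -0.0145, 0.0762]
tcp_rot: [-2.219, 2.219, -0.008]
contact_force: [0.2, -1.3, 6.5]
gripper_width: 0.0531
3.85 [ 0.48623408 -0.0144354   0.07621675] [-2.21930057  2.21923472 -0.00770525] 0.05278657220952333
```

View pics/w2.png

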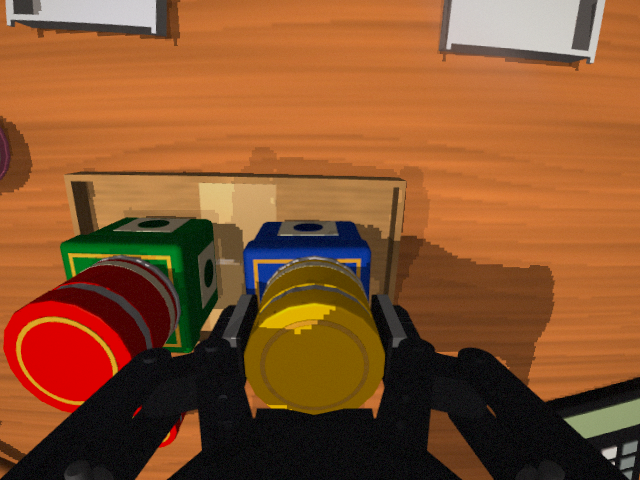

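```bash
python3 -m handwheel '[0,0,0,0,0.6, 0,0,0,0,0.6, 0,0,-0.7,0,0.6, 0,0,-0.7,0,0.6, 0,0,-0.7,0,-1, 0,0,-0.7,0,-1, 0,0,-0.7,0,-1, 0,0,-0.7,0,-1]';  python3 -m handwheel '[0,0,-0.4,0,-1, 0,0,-4,0,-1, 0,0,-8,0,-1]'; python3 w.py w3
```

```text
time_s: 4.65
position: [0.4841, -0.014, 0.0811]
tcp_rot: [-2.221, 2.221, -0.001]
contact_force: [-1.3, -0.5, 6.0]
gripper_width: 0.0527
time_s: 4.95
position: [0.4807, -0.0134, 0.1587]
tcp_rot: [2.218, -2.219, -0.009]
contact_force: [1.4, -0.2, -0.7]
gripper_width: 0.0528
5.0 [ 0.48677394 -0.01398365  0.1668234 ] [-2.21789091  2.21808579 -0.00911231] 0.05249374531314876
```

View pics/w3.png

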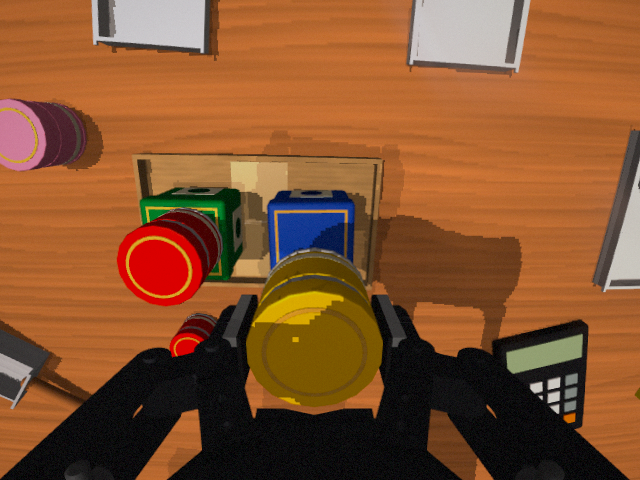

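```bash
python3 -m handwheel '[32.9,2.4,0,0,-1, 32.9,2.4,0,0,-1, 32.9,2.4,0,0,-1, 32.9,2.4,0,0,-1, 32.9,2.4,0,0,-1, 32.9,2.4,2,0,-1, 32.9,2.4,4,0,-1, 32.9,2.4,4,0,-1, 32.9,2.4,4,0,-1]'; python3 w.py w4
```

```text
time_s: 5.9
position: [0.4579, -0.3421, 0.1184]
tcp_rot: [-2.219, 2.224, 0.008]
contact_force: [0.2, 0.5, -1.5]
gripper_width: 0.0529
5.95 [ 0.45875292 -0.3417942   0.11944516] [-2.2202811   2.22204894  0.00438383] 0.05269576715712437
```

View pics/w4.png

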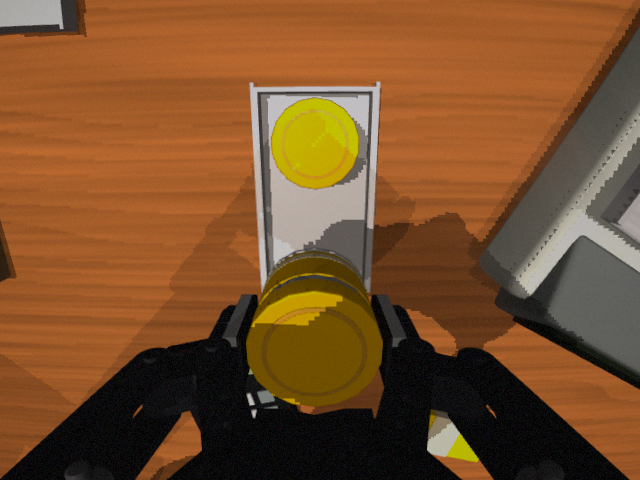

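```bash
python3 - <<'E'
import pickle; from h import *
d,s=pickle.load(open("w4.pkl","rb"))
print(onz(d,[(251,84),(380,83)],.018), onz(d,[(314.5,143)],.053), onz(d,[(256,200),(372,200)],.018))
print(onz(d,[(314,350)],s["position"][2]+.035), s["position"])
E
```

```text
[[ 0.56928289 -0.29917347  0.018     ]
 [ 0.56966057 -0.38538627  0.018     ]] [[ 0.53168696 -0.34164544  0.053     ]] [[ 0.49049545 -0.29850045  0.018     ]
 [ 0.49033482 -0.38366832  0.018     ]]
[[ 0.4603189  -0.34153251  0.15444516]] [ 0.45875292 -0.3417942   0.11944516]
```

```bash
python3 -m handwheel '[0,-0.2,3.5,0,-1, 0,-0.2,7,0,-1, 0,-0.2,8.7,0,-1, 0,-0.2,9.2,0,-1, 0,-0.2,9.5,0,-1,  0,-0.2,9.7,0,-1, 0,-0.2,9.8,0,-1, 0,-0.2,9.8,0,-1]'; python3 w.py w5
```

```text
time_s: 6.75
position: [0.4623, -0.3433, 0.0236]
tcp_rot: [-2.221, 2.221, -0.003]
contact_force: [-0.1, 0.2, -1.5]
gripper_width: 0.0522
6.8 [ 0.46208913 -0.34329954  0.02345087] [-2.22113708  2.2215663  -0.00273429] 0.052876555994118404
```

View pics/w5.png

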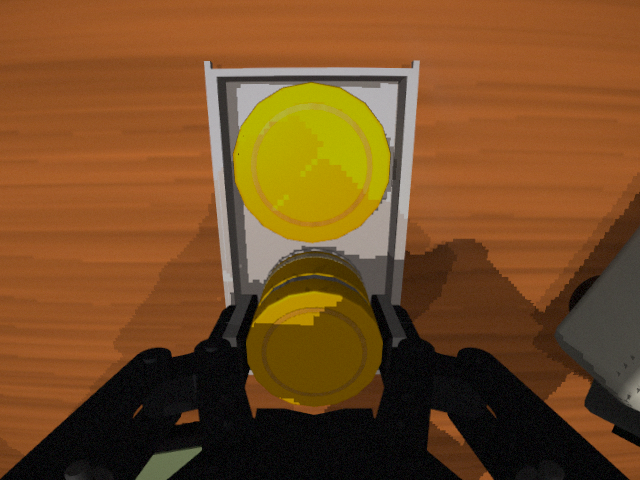

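```bash
python3 -m handwheel '[0,0,0.2,0,-1, 0,0,0.3,0,-1, 0,0,0.4,0,-1, 0,0,0.4,0,-1]'; python3 -m handwheel '[0,0,0.1,0,-1, 0,0,0.1,0,-1]'
```

```text
time_s: 7.2
position: [0.4613, -0.3427, 0.0182]
tcp_rot: [2.221, -2.222, -0.001]
contact_force: [-0.5, 0.3, -0.8]
gripper_width: 0.053
time_s: 7.4
position: [0.4614, -0.3428, 0.0181]
tcp_rot: [2.221, -2.222, -0.001]
contact_force: [-2.6, 1.0, 5.1]
gripper_width: 0.0528
```

```bash
python3 -m handwheel '[0,0,0,0,1, 0,0,0,0,1, 0,0,0,0,1, 0,0,-1,0,1, 0,0,-4,0,1, 0,0,-9,0,1, 0,0,-14,0,1, 0,0,-18,0,1, 0,0,-18,0,1, 0,0,-18,0,1]'; python3 w.py w6
```

```text
time_s: 8.4
position: [0.4624, -0.3435, 0.1998]
tcp_rot: [-2.221, 2.221, -0.007]
contact_force: [-0.0, -0.2, -1.2]
gripper_width: 0.0855
8.45 [ 0.46124161 -0.34256663  0.19776322] [-2.22119123e+00  2.22165254e+00 -2.76747775e-04] 0.08545586392335418
```

View pics/w6.png

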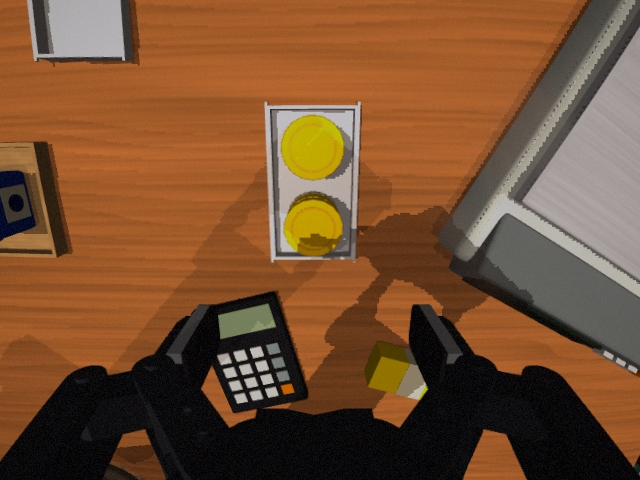

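```bash
python3 -m handwheel '[-42.3,-2.3,0,0,1, -42.3,-2.3,0,0,1, -42.3,-2.3,0,0,1, -42.3,-2.3,0,0,1, -42.3,-2.3,0,0,1, -42.3,-2.3,0,0,1, -42.3,-2.3,0,0,1, -42.3,-2.3,0,0,1, -42.3,-2.3,0,0,1, -42.3,-2.3,0,0,1, -42.3,-2.3,0,0,1, -42.3,-2.3,0,0,1]'; python3 w.py w7
```

```text
time_s: 9.65
position: [0.4837, 0.0792, 0.1963]
tcp_rot: [2.219, -2.221, -0.002]
contact_force: [-0.2, -0.1, -0.3]
gripper_width: 0.0854
9.7 [0.48399545 0.07897311 0.19662296] [ 2.21833166e+00 -2.22217543e+00 -1.45019382e-03] 0.08525837369150256
```

View pics/w7.png

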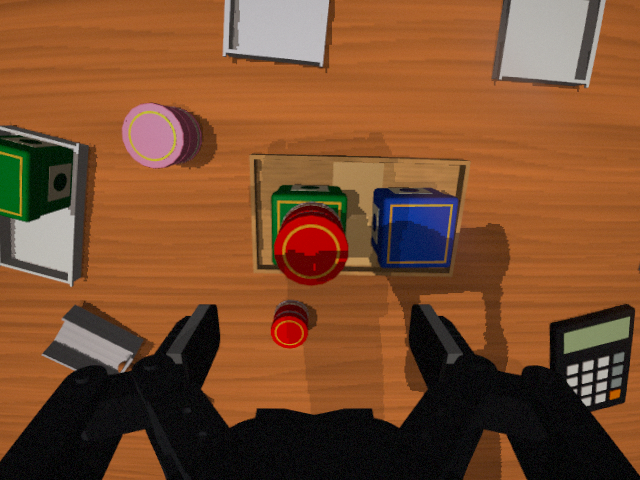

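```bash
python3 - <<'E'
import pickle; from h import *
d,s=pickle.load(open("w7.pkl","rb"))
h=cv2.cvtColor(d["image"],cv2.COLOR_BGR2HSV); print(s["position"])
m=((h[...,0]<4)|(h[...,0]>176))&(h[...,1]>200)&(h[...,2]>150); m[:150]=0
k,l,st,c=cv2.connectedComponentsWithStats(m.astype(np.uint8))
for i in range(1,k):
    if st[i,4]>500: print(st[i],c[i],onz(d,[c[i]],.116))
E
```

```text
[0.48399545 0.07897311 0.19662296]
[275 216  73  39 782] [309.25319693 230.88491049] [[0.49858108 0.08303374 0.116     ]]
[286 228  50  28 967] [310.47569804 241.61633919] [[0.49076635 0.08222447 0.116     ]]
```

```bash
python3 -m handwheel '[-0.3,-0.1,5,0,1, -0.3,-0.1,9.5,0,1, -0.3,-0.1,11.6,0,1, -0.3,-0.1,11.6,0,1, -0.3,-0.1,11.6,0,-1, -0.3,-0.1,11.6,0,-1, -0.3,-0.1,11.6,0,-1, -0.3,-0.1,11.6,0,-1, -0.3,-0.1,11.6,0,-1, -0.3,-0.1,11.6,0,-1]'; python3 w.py w8;  python3 -m handwheel '[0,0,-0.4,0,-1, 0,0,-4,0,-1, 0,0,-8,0,-1,0,0,-8,0,-1]'; python3 w.py w9
```

```text
time_s: 10.7
position: [0.4881, 0.0831, 0.0839]
tcp_rot: [-2.219, 2.219, -0.006]
contact_force: [0.3, -1.2, 6.8]
gripper_width: 0.0525
10.75 [0.48807137 0.08309921 0.08385803] [-2.21869497  2.21900052 -0.00595468] 0.052822524431024226
time_s: 11.15
position: [0.49, 0.0838, 0.1672]
tcp_rot: [-2.215, 2.215, -0.011]
contact_force: [1.5, -0.2, -2.0]
gripper_width: 0.0525
11.2 [0.48798948 0.08357829 0.16463978] [-2.21761905  2.21755088 -0.00692313] 0.05274462436442066
```

View pics/w9.png

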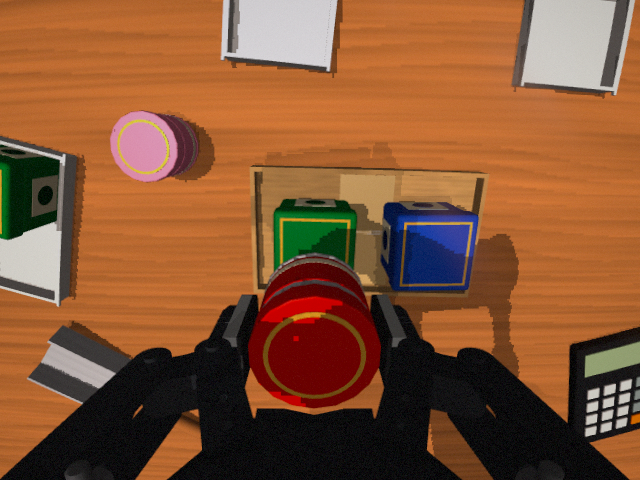

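```bash
python3 -m handwheel '[-2.6,-18.2,0,0.104,-1, -2.6,-18.2,0,0.104,-1, -2.6,-18.2,0,0.104,-1, -2.6,-18.2,2,0.104,-1, -2.6,-18.2,4,0.104,-1, -2.6,-18.2,4,0.104,-1, -2.6,-18.2,4,0.104,-1]'; python3 w.py w10
```

```text
time_s: 11.9
position: [0.6651, 0.109, 0.1188]
tcp_rot: [2.1, -2.331, -0.006]
contact_force: [0.5, -0.5, -0.4]
gripper_width: 0.0528
11.95 [0.66617349 0.10910299 0.12055198] [ 2.10149753 -2.3324777  -0.00252498] 0.05279723180335713
```

View pics/w10.png

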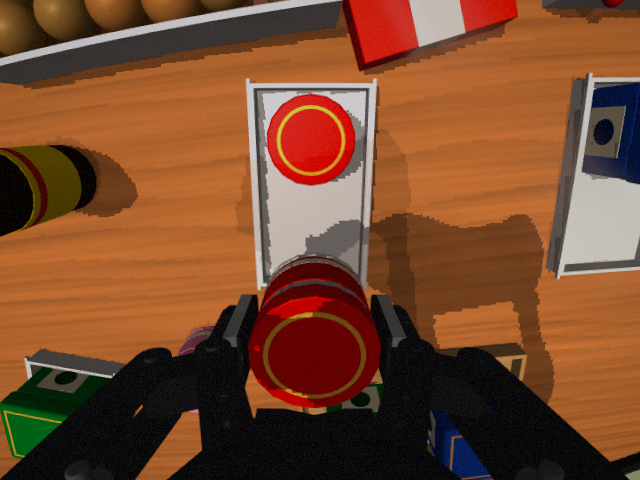

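```bash
cat > tl.py <<'E'
import sys,pickle; from h import *
# far rim corners L R, lid centre + height -> tool frame position of empty-half centre
n,a=sys.argv[1],[float(x) for x in sys.argv[2:]]
d,s=pickle.load(open(n+".pkl","rb"))
R=Rot.from_rotvec(s["tcp_rot"]).as_matrix(); p=s["position"]
L,Rr=onz(d,[a[:2],a[2:4]],.018); lid=onz(d,[a[4:6]],a[6])[0]
w=Rr-L; print("far edge len",np.linalg.norm(w[:2]),"yaw",np.arctan2(w[0],-w[1]))
ax=np.array([-w[1],w[0],0])/np.linalg.norm(w[:2])
c1=(L+Rr)/2-ax*.108; c2=lid-ax*.071
for c in(c1,c2): print("world",np.round(c[:2],4),"tool shift cm",np.round(((c-p)@R)[:2]*100,2),"roll",np.round(np.arctan2(R[0,0],-R[1,0]) - np.arctan2(w[0],-w[1]),3), p)
E
python3 tl.py w10 249 82 375 82 311 139 .053
```

```text
far edge len 0.08418423682706949 yaw -0.10467033820648708
world [0.6695 0.1104] tool shift cm [-0.17 -0.34] roll 0.001 [0.66617349 0.10910299 0.12055198]
world [0.6702 0.1109] tool shift cm [-0.22 -0.4 ] roll 0.001 [0.66617349 0.10910299 0.12055198]
```

```bash
python3 -m handwheel '[-0.1,-0.3,3.5,0,-1, -0.1,-0.3,7,0,-1, -0.1,-0.3,8.7,0,-1, -0.1,-0.3,9.2,0,-1, -0.1,-0.3,9.4,0,-1, -0.1,-0.3,9.5,0,-1, -0.1,-0.3,9.5,0,-1]'; python3 -m handwheel '[0,0,0.1,0,-1, 0,0,0.2,0,-1, 0,0,0.2,0,-1]'
```

```text
time_s: 12.65
position: [0.6722, 0.11, 0.0285]
tcp_rot: [-2.101, 2.332, -0.003]
contact_force: [0.4, 0.1, -0.6]
gripper_width: 0.0526
time_s: 12.95
position: [0.6708, 0.1098, 0.0248]
tcp_rot: [-2.103, 2.334, -0.0]
contact_force: [-0.4, -0.2, -1.1]
gripper_width: 0.0522
```

```bash
python3 -m handwheel '[0,0,0.1,0,-1, 0,0,0.2,0,-1, 0,0,0.3,0,-1, 0,0,0.3,0,-1]'; python3 -m handwheel '[0,0,0.1,0,-1, 0,0,0.1,0,-1]'; python3 w.py w11
```

```text
time_s: 13.35
position: [0.6704, 0.1098, 0.0211]
tcp_rot: [2.102, -2.334, -0.001]
contact_force: [-0.5, -0.6, -1.7]
gripper_width: 0.0529
time_s: 13.55
position: [0.6706, 0.1098, 0.021]
tcp_rot: [2.102, -2.334, -0.0]
contact_force: [-1.6, -0.3, 1.8]
gripper_width: 0.0524
13.6 [0.67055377 0.10982121 0.02097   ] [ 2.10253146e+00 -2.33378846e+00 -4.10471393e-04] 0.052505382085724375
```

View pics/w11.png

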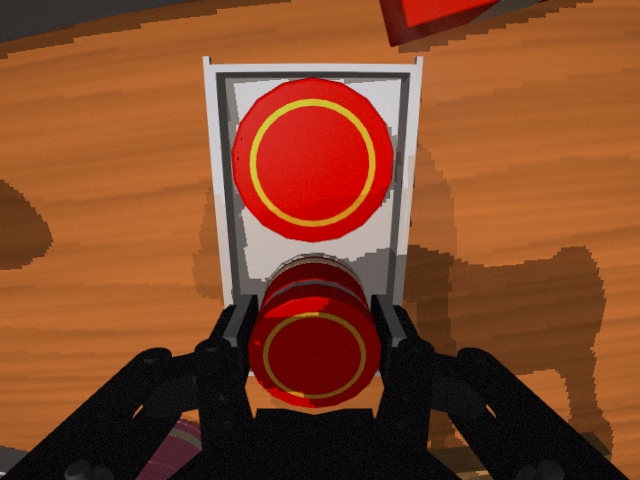

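```bash
python3 -m handwheel '[0,0,0,0,1, 0,0,0,0,1, 0,0,0,0,1, 0,0,-1,0,1, 0,0,-5,0,1, 0,0,-10,0,1, 0,0,-15,0,1, 0,0,-17,0,1]'; python3 w.py w12; python3 -m handwheel '[4.4,18.3,0,-0.104,1, 4.4,18.3,0,-0.104,1, 4.4,18.3,0,-0.104,1, 4.4,18.3,0,-0.104,1, 4.4,18.3,0,-0.104,1, 4.4,18.3,0,-0.104,1, 4.4,18.3,0,-0.104,1]'; python3 w.py w13
```

```text
time_s: 14.4
position: [0.6745, 0.1103, 0.1985]
tcp_rot: [-2.096, 2.327, -0.011]
contact_force: [0.5, 0.3, 0.8]
gripper_width: 0.0852
14.45 [0.67564546 0.11037817 0.20068175] [-2.09477395  2.32513957 -0.01377   ] 0.08499980591928123
time_s: 15.15
position: [0.4857, 0.0852, 0.1913]
tcp_rot: [-2.22, 2.22, -0.003]
contact_force: [-0.1, 0.5, 0.4]
gripper_width: 0.0854
15.2 [0.48597278 0.08525164 0.19125879] [-2.21982215  2.22038054 -0.00246647] 0.08524828212867955
```

View pics/w12.png

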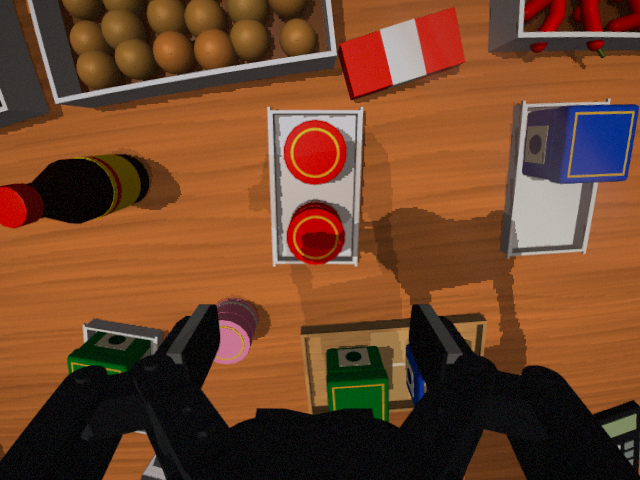

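View pics/w13.png

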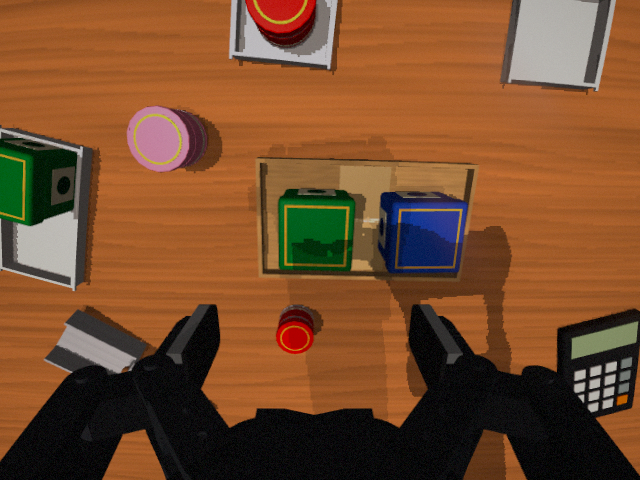

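```bash
python3 - <<'E'
import pickle; from h import *
d,s=pickle.load(open("w13.pkl","rb")); print(s["position"])
r=cv2.resize(d["image"][150:290,245:485],None,fx=3,fy=3,interpolation=cv2.INTER_CUBIC); cv2.imwrite("pics/w13c.png",r)
h=cv2.cvtColor(d["image"],cv2.COLOR_BGR2HSV)
for n,lo,hi in(("green",50,75),("blue",105,130)):
    m=((h[...,0]>=lo)&(h[...,0]<=hi)&(h[...,1]>150)&(h[...,2]>30)); m[:188]=0;m[280:]=0; m[:,:250]=0; m[:,480:]=0
    ys,xs=np.nonzero(m); P=onz(d,np.c_[xs,ys],.066)[:,:2]; print(n,cv2.minAreaRect((P*1000).astype(np.float32)),xs.min(),xs.max(),ys.min(),ys.max())
print(onz(d,[(280,195),(353,195),(353,272),(278,271)],.066).round(4),onz(d,[(384,197),(467,197),(462,272),(384,271)],.066).round(4))
E
```

```text
[0.48597278 0.08525164 0.19125879]
green ((487.7673645019531, 84.36597442626953), (61.633544921875, 69.96847534179688), 88.24703216552734) 279 354 189 270
blue ((485.73809814453125, -3.9990463256835938), (71.82676696777344, 69.74700164794922), 89.78118133544922) 379 467 192 272
[[0.5182 0.1133 0.066 ]
 [0.5182 0.0545 0.066 ]
 [0.451  0.0521 0.066 ]
 [0.452  0.1172 0.066 ]] [[ 0.5166  0.0293  0.066 ]
 [ 0.5169 -0.039   0.066 ]
 [ 0.4507 -0.0438  0.066 ]
 [ 0.4519  0.0252  0.066 ]]
```

View pics/w13c.png

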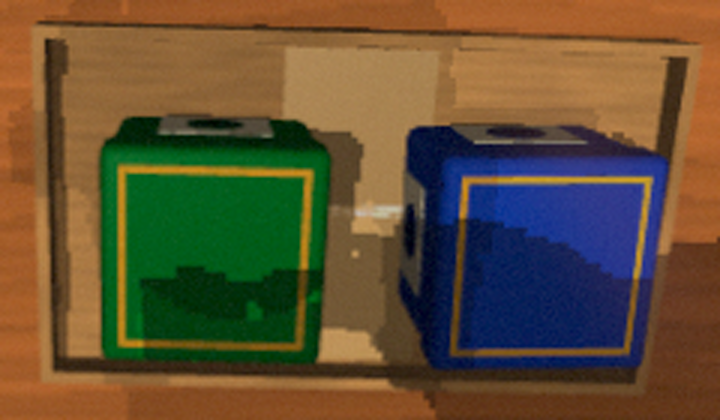

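```bash
python3 -m handwheel '[0.1,0.1,5,0,0.8, 0.1,0.1,10,0,0.8, 0.1,0.1,12,0,0.8, 0.1,0.1,12,0,0.8]'; python3 w.py w14
```

```text
time_s: 15.6
position: [0.4808, 0.0839, 0.0668]
tcp_rot: [2.217, -2.218, -0.008]
contact_force: [-0.1, -0.0, 0.2]
gripper_width: 0.0767
15.65 [0.48289451 0.08408881 0.06900528] [ 2.21939027 -2.219922   -0.00340825] 0.07663496427899351
```

View pics/w14.png

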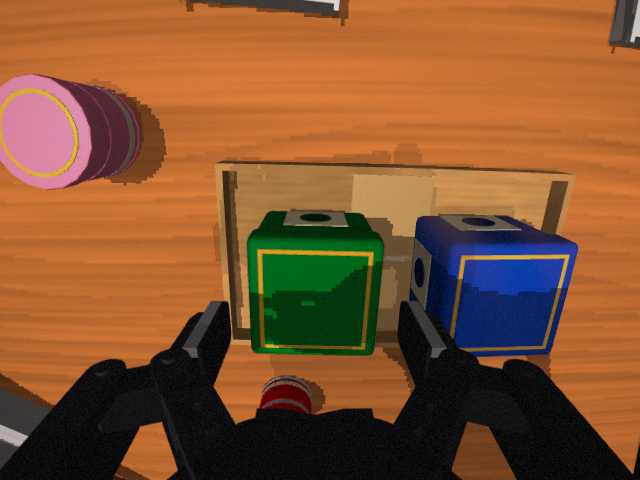

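```bash
python3 - <<'E'
import pickle; from h import *
d,s=pickle.load(open("w14.pkl","rb")); p=s["position"]
print(onz(d,[(249,238),(384,240),(374,354),(253,354)],.066).round(4)); print(proj(d,[p,p+[0,0,.019]]))
print(onz(d,[(258,250),(373,251),(365,346),(262,349)],.066).round(4))
E
```

```text
[[0.5156 0.1136 0.066 ]
 [0.5146 0.0531 0.066 ]
 [0.4535 0.054  0.066 ]
 [0.4535 0.1157 0.066 ]]
[[314.98966574 306.19859473]
 [315.14622966 328.89774373]]
[[0.5099 0.1099 0.066 ]
 [0.5094 0.0578 0.066 ]
 [0.4584 0.0589 0.066 ]
 [0.4566 0.1109 0.066 ]]
```

```bash
python3 -m handwheel '[0,0,3,0,0.8, 0,0,4.5,0,0.8, 0,0,4.5,0,0.8, 0,0,4.5,0,-1, 0,0,4.5,0,-1, 0,0,4.5,0,-1, 0,0,4.5,0,-1, 0,0,4.5,0,-1]'; python3 w.py w15;  python3 -m handwheel '[0,0,-0.4,0,-1, 0,0,-4,0,-1, 0,0,-8,0,-1, 0,0,-12,0,-1, 0,0,-12,0,-1, 0,0,-12,0,-1]'; python3 w.py w16
```

```text
time_s: 16.45
position: [0.4856, 0.0843, 0.0275]
tcp_rot: [-2.219, 2.219, -0.005]
contact_force: [0.9, 0.1, 6.0]
gripper_width: 0.0635
16.5 [0.48561502 0.08433388 0.02747646] [-2.21850795  2.21902143 -0.00498617] 0.06342202056891157
time_s: 17.1
position: [0.4831, 0.0841, 0.1462]
tcp_rot: [-2.221, 2.221, -0.001]
contact_force: [-0.0, 0.1, -2.1]
gripper_width: 0.0632
17.15 [0.48174118 0.08401276 0.14468088] [ 2.22005797 -2.22052328 -0.00222814] 0.06325063414591645
```

View pics/w16.png

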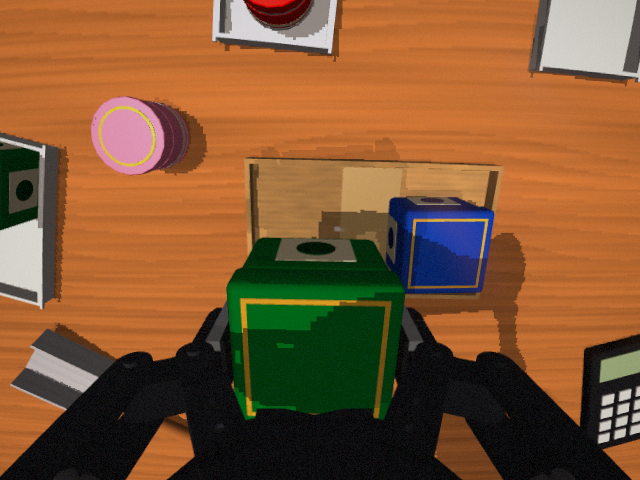

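```bash
python3 -m handwheel '[-29.3,2.0,0,0.276,-1, -29.3,2.0,0,0.276,-1, -29.3,2.0,0,0.276,-1, -29.3,2.0,0,0.276,-1, -29.3,2.0,0,0.276,-1, -29.3,2.0,0,0.276,-1, -29.3,2.0,0,0.276,-1, -29.3,2.0,0,0.276,-1, -29.3,2.0,0,0.276,-1]'; python3 w.py w17
```

```text
time_s: 18.05
position: [0.4616, 0.3753, 0.1431]
tcp_rot: [1.891, -2.502, 0.001]
contact_force: [-0.5, -0.6, -2.2]
gripper_width: 0.0632
18.1 [0.46212411 0.37500951 0.14361465] [ 1.89066761e+00 -2.50357400e+00  5.46047100e-04] 0.06309809042472744
```

View pics/w17.png

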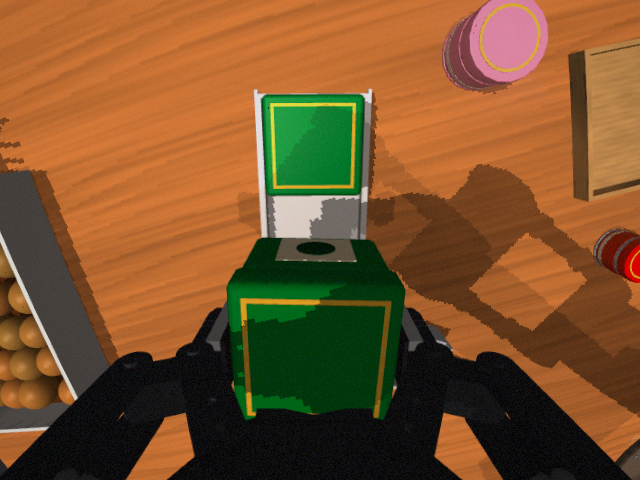

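```bash
python3 tl.py w17 256.5 91 371 90 313.5 144.5 .065; python3 - <<'E'
import pickle; from h import *
d,s=pickle.load(open("w17.pkl","rb"));print(onz(d,[(40,172),(108,400)],.05),onz(d,[(263,96),(364,95),(361,194),(265,194)],.065).round(4))
R=Rot.from_rotvec(s["tcp_rot"]).as_matrix(); print(R[:,0])
E
```

```text
far edge len 0.08476610587771947 yaw -0.26782851798571317
world [0.4632 0.3741] tool shift cm [ 0.02 -0.16] roll -0.009 [0.46212411 0.37500951 0.14361465]
world [0.4629 0.3748] tool shift cm [-0.03 -0.1 ] roll -0.009 [0.46212411 0.37500951 0.14361465]
[[0.56899071 0.54990563 0.05      ]
 [0.36936018 0.59720519 0.05      ]] [[0.5677 0.3778 0.065 ]
 [0.5514 0.3182 0.065 ]
 [0.4924 0.3344 0.065 ]
 [0.5098 0.3956 0.065 ]]
[-0.27362954 -0.96182822  0.00365369]
```

```bash
python3 -m handwheel '[0,-0.2,4,-0.005,-1, 0,-0.2,8,-0.005,-1, 0,-0.2,9,-0.005,-1, 0,-0.2,9,-0.005,-1]'; python3 w.py w18
```

```text
time_s: 18.5
position: [0.4633, 0.3738, 0.0531]
tcp_rot: [1.894, -2.498, -0.0]
contact_force: [0.5, -0.5, -1.8]
gripper_width: 0.0634
18.55 [0.46501436 0.37532541 0.05520973] [ 1.89781406e+00 -2.50142444e+00 -4.46202847e-05] 0.0635255627980391
```

View pics/w18.png

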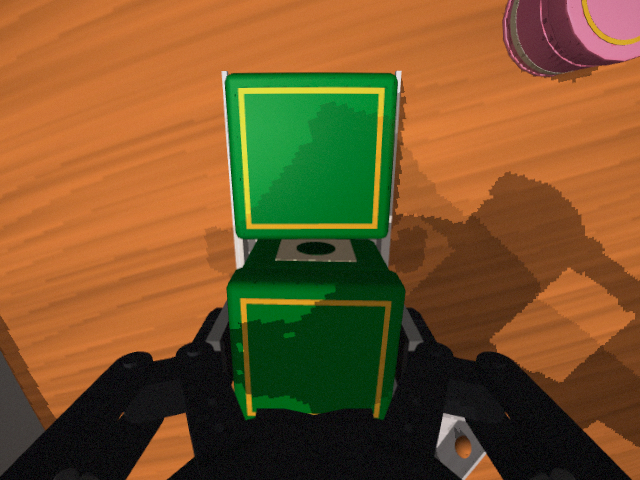

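```bash
python3 -m handwheel '[0,0,1.2,0,-1, 0,0,1.9,0,-1, 0,0,2.2,0,-1, 0,0,2.4,0,-1, 0,0,2.4,0,-1, 0,0,2.4,0,-1]'; python3 -m handwheel '[0,0,0.1,0,-1, 0,0,0.2,0,-1, 0,0,0.2,0,-1]';
```

```text
time_s: 19.15
position: [0.4652, 0.3768, 0.0318]
tcp_rot: [-1.901, 2.501, -0.0]
contact_force: [0.3, 0.3, -2.5]
gripper_width: 0.0631
time_s: 19.45
position: [0.465, 0.3765, 0.0294]
tcp_rot: [1.901, -2.501, -0.0]
contact_force: [-0.2, 0.4, -1.4]
gripper_width: 0.0634
```

```bash
python3 -m handwheel '[0.1,0,0.1,0,-1, 0.1,0,0.2,0,-1, 0.1,0,0.2,0,-1]'; python3 -m handwheel '[0,0,0.1,0,-1, 0,0,0.1,0,-1]'; python3 w.py w19
```

```text
time_s: 19.75
position: [0.4646, 0.3754, 0.0273]
tcp_rot: [1.9, -2.501, -0.0]
contact_force: [-0.7, 0.1, -2.6]
gripper_width: 0.0634
time_s: 19.95
position: [0.4649, 0.3757, 0.0266]
tcp_rot: [-1.901, 2.501, -0.0]
contact_force: [0.3, 0.4, -1.5]
gripper_width: 0.0631
20.0 [0.46493582 0.37567757 0.02660522] [-1.90058478e+00  2.50113606e+00 -7.02016015e-05] 0.06310983770732397
```

View pics/w19.png

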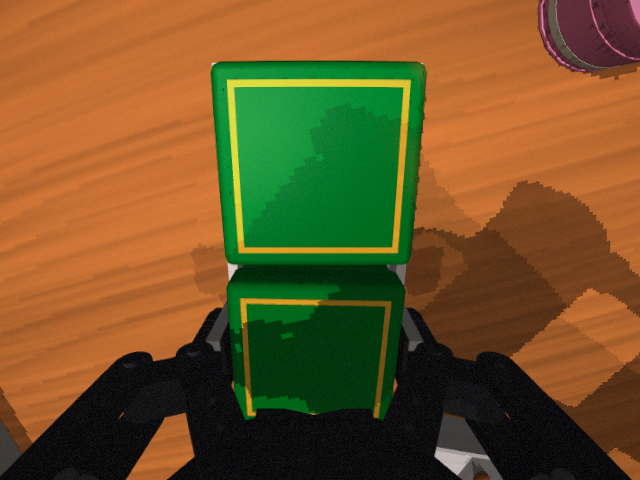

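```bash
python3 -m handwheel '[0,0,0.1,0,-1, 0,0,0.1,0,-1]'; python3 -m handwheel '[0,0,0.1,0,-1, 0,0,0.1,0,-1]'
```

```text
time_s: 20.2
position: [0.4649, 0.3757, 0.0265]
tcp_rot: [1.901, -2.501, 0.0]
contact_force: [-2.8, -1.4, 5.6]
gripper_width: 0.0631
time_s: 20.4
position: [0.4649, 0.3757, 0.0265]
tcp_rot: [1.9, -2.501, 0.0]
contact_force: [-4.8, -3.0, 9.7]
gripper_width: 0.063
```

```bash
python3 -m handwheel '[0,0,0,0,0.85, 0,0,0,0,0.85, 0,0,0,0,0.85, 0,0,-1,0,0.85, 0,0,-5,0,0.85, 0,0,-10,0,0.85, 0,0,-15,0,0.85, 0,0,-17,0,0.85, 0,0,-17,0,0.85]'; python3 w.py w20; python3 -m handwheel '[36.6,-12.2,0,-0.272,0.85, 36.6,-12.2,0,-0.272,0.85, 36.6,-12.2,0,-0.272,0.85, 36.6,-12.2,0,-0.272,0.85, 36.6,-12.2,0,-0.272,0.85, 36.6,-12.2,0,-0.272,0.85, 36.6,-12.2,0,-0.272,0.85, 36.6,-12.2,0,-0.272,0.85, 36.6,-12.2,5,-0.272,0.85, 36.6,-12.2,9,-0.272,0.85, 36.6,-12.2,9,-0.272,0.85, 36.6,-12.2,9,-0.272,0.85]'; python3 w.py w21
```

```text
time_s: 21.3
position: [0.4678, 0.3777, 0.2005]
tcp_rot: [-1.894, 2.493, -0.001]
contact_force: [-0.8, -0.3, -0.1]
gripper_width: 0.079
21.35 [0.46611232 0.37652156 0.19727357] [-1.89751380e+00  2.49712654e+00 -3.11605132e-04] 0.07882011176258766
time_s: 22.55
position: [0.4823, -0.0095, 0.1028]
tcp_rot: [2.22, -2.218, -0.006]
contact_force: [0.9, 0.1, 0.9]
gripper_width: 0.079
22.6 [ 0.48432741 -0.00952298  0.1046084 ] [ 2.22247129e+00 -2.21980226e+00 -7.95503092e-04] 0.07935328887146621
```

View pics/w20.png

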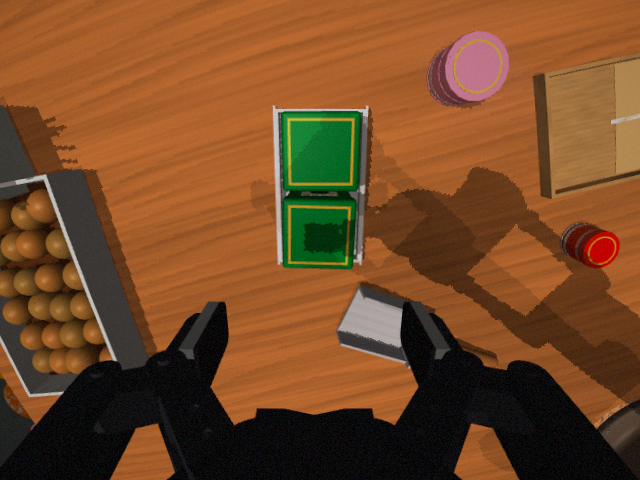

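View pics/w21.png

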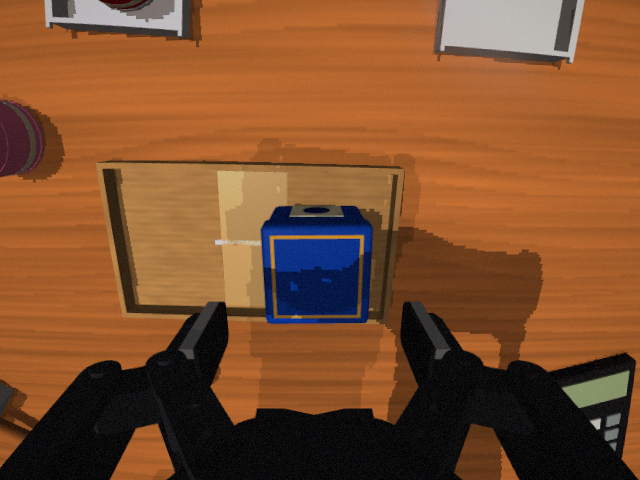

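```bash
python3 - <<'E'
import pickle; from h import *
d,s=pickle.load(open("w21.pkl","rb")); 
P=onz(d,[(263,229),(372,228),(369,322),(267,323)],.066); print(P.round(4),P.mean(0)); print(onz(d,[(272,237),(364,236),(362,317),(275,318)],.066).round(4))
d,s=pickle.load(open("w20.pkl","rb")); R=Rot.from_rotvec(s["tcp_rot"]).as_matrix()
g=onz(d,[(285,200),(356,199),(353,268),(285,268)],.065); f=onz(d,[(282,112),(360,112),(358,190),(282,189)],.065); print((g.mean(0)-f.mean(0))@R)
E
```

```text
[[ 0.5108  0.0196  0.066 ]
 [ 0.5115 -0.0409  0.066 ]
 [ 0.4515 -0.0425  0.066 ]
 [ 0.4508  0.0201  0.066 ]] [ 0.48115797 -0.01094451  0.066     ]
[[ 0.5062  0.0148  0.066 ]
 [ 0.5068 -0.0367  0.066 ]
 [ 0.4551 -0.038   0.066 ]
 [ 0.4543  0.015   0.066 ]]
[-0.0003025   0.0698707  -0.00023475]
```

```bash
python3 -m handwheel '[0.1,0.2,4,0,0.85, 0.1,0.2,7,0,0.85, 0.1,0.2,7.8,0,0.85, 0.1,0.2,7.8,0,0.85, 0.1,0.2,7.8,0,-1, 0.1,0.2,7.8,0,-1, 0.1,0.2,7.8,0,-1, 0.1,0.2,7.8,0,-1, 0.1,0.2,7.8,0,-1]'; python3 w.py w22;  python3 -m handwheel '[0,0,-0.4,0,-1, 0,0,-4,0,-1, 0,0,-8,0,-1, 0,0,-12,0,-1, 0,0,-12,0,-1, 0,0,-12,0,-1]'; python3 w.py w23
```

```text
time_s: 23.5
position: [0.485, -0.0109, 0.0288]
tcp_rot: [-2.22, 2.218, -0.006]
contact_force: [0.2, 0.6, 6.6]
gripper_width: 0.0633
23.55 [ 0.48499003 -0.0108708   0.0288609 ] [-2.22023236  2.2178804  -0.00639767] 0.06356227204625939
time_s: 24.15
position: [0.4826, -0.0108, 0.1475]
tcp_rot: [-2.221, 2.22, -0.003]
contact_force: [0.8, 0.0, -3.0]
gripper_width: 0.063
24.2 [ 0.4811928  -0.01059432  0.14593405] [ 2.22157589e+00 -2.21997982e+00 -1.86458756e-03] 0.06298571685134297
```

View pics/w23.png

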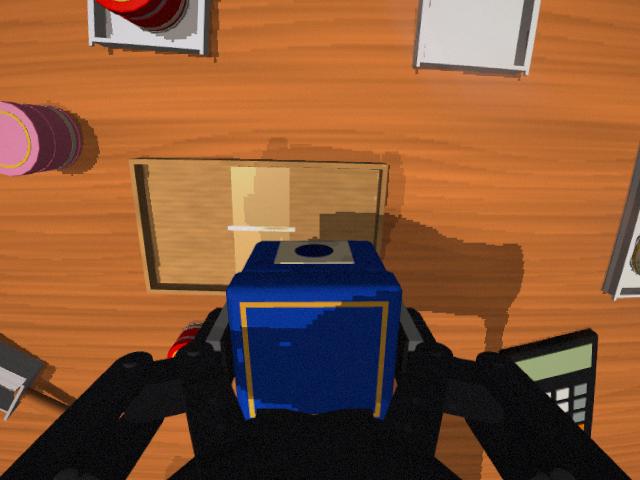

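```bash
python3 -m handwheel '[11.9,-17.4,0,0.043,-1, 11.9,-17.4,0,0.043,-1, 11.9,-17.4,0,0.043,-1, 11.9,-17.4,0,0.043,-1, 11.9,-17.4,0,0.043,-1, 11.9,-17.4,0,0.043,-1, 11.9,-17.4,0,0.043,-1, 11.9,-17.4,0,0.043,-1]'; python3 w.py w24
```

```text
time_s: 25.0
position: [0.654, -0.1281, 0.145]
tcp_rot: [2.174, -2.266, -0.006]
contact_force: [0.2, 0.2, -2.3]
gripper_width: 0.0631
25.05 [ 0.65447598 -0.12818966  0.14564479] [ 2.17421905 -2.26584711 -0.00397746] 0.06310834456760024
```

View pics/w24.png

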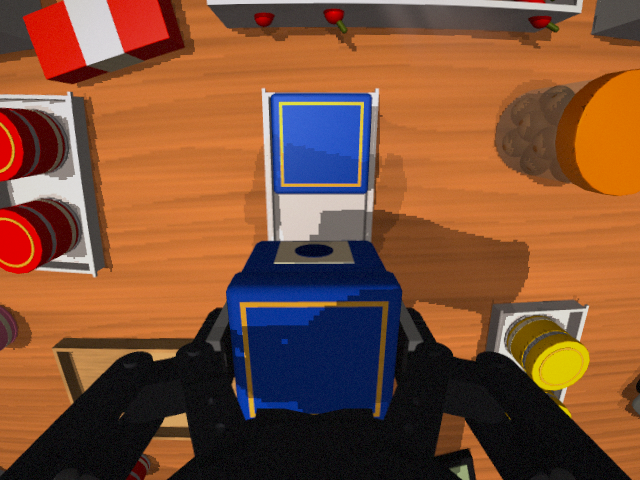

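```bash
python3 tl.py w24 264 90 378.5 90 321 143 .065; python3 - <<'E'
import pickle; from h import *
d,s=pickle.load(open("w24.pkl","rb"));R=Rot.from_rotvec(s["tcp_rot"]).as_matrix()
print((onz(d,[(267,200),(373,200)],.018).mean(0)-s["position"])@R)
E
```

```text
far edge len 0.08529609880821987 yaw -0.04084558629180636
world [ 0.6562 -0.1329] tool shift cm [ 0.47 -0.23] roll -0.0 [ 0.65447598 -0.12818966  0.14564479]
world [ 0.6562 -0.132 ] tool shift cm [ 0.38 -0.21] roll -0.0 [ 0.65447598 -0.12818966  0.14564479]
[ 0.00412434 -0.02710011  0.1275677 ]
```

```bash
python3 -m handwheel '[0.4,-0.3,4,0,-1, 0.4,-0.3,8,0,-1, 0.4,-0.3,9,0,-1, 0.4,-0.3,9,0,-1, 0.4,-0.3,9,0,-1]'; python3 w.py w25
```

```text
time_s: 25.55
position: [0.6602, -0.1336, 0.0582]
tcp_rot: [-2.174, 2.266, -0.003]
contact_force: [0.0, -0.4, -1.7]
gripper_width: 0.0634
25.6 [ 0.66110673 -0.13387674  0.05911873] [-2.17297169  2.2657289  -0.00584622] 0.0628344499040728
```

View pics/w25.png

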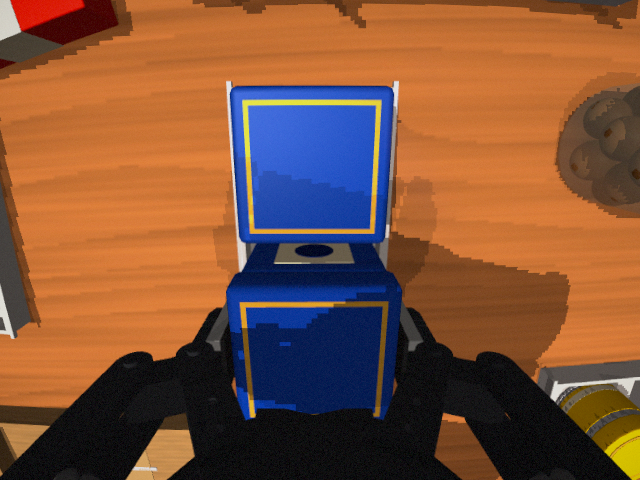

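```bash
python3 -m handwheel '[0,0.1,0,0,-1, 0,0.1,1,0,-1, 0,0.1,1.7,0,-1, 0,0.1,2.2,0,-1, 0,0.1,2.4,0,-1, 0,0.1,2.4,0,-1, 0,0.1,2.4,0,-1]'; python3 w.py w26
```

```text
time_s: 26.3
position: [0.6583, -0.1337, 0.0324]
tcp_rot: [2.174, -2.268, -0.0]
contact_force: [0.1, 0.6, -0.6]
gripper_width: 0.0636
26.35 [ 0.65849401 -0.13372855  0.03262361] [-2.17387881e+00  2.26767966e+00 -5.36376076e-04] 0.06343979876829088
```

View pics/w26.png

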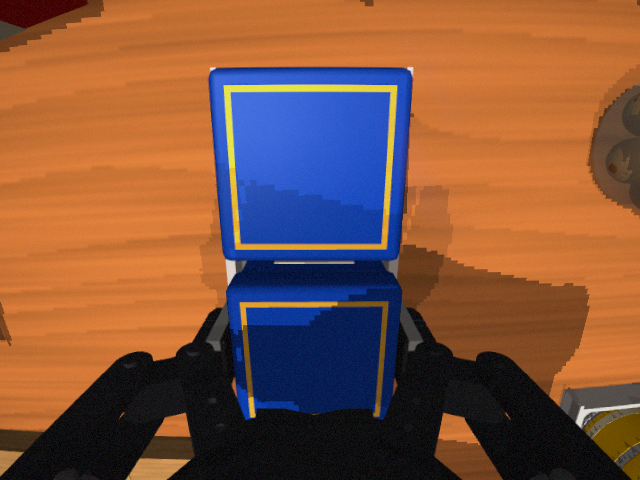

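```bash
python3 -m handwheel '[0,0,0.1,0,-1, 0,0,0.2,0,-1, 0,0,0.3,0,-1, 0,0,0.4,0,-1, 0,0,0.4,0,-1]';  python3 -m handwheel '[0,0,0.1,0,-1, 0,0,0.1,0,-1]'; python3 -m handwheel '[0,0,0.1,0,-1, 0,0,0.1,0,-1]'
```

```text
time_s: 26.85
position: [0.658, -0.1336, 0.0283]
tcp_rot: [2.174, -2.268, -0.001]
contact_force: [-0.3, 0.4, -1.3]
gripper_width: 0.063
time_s: 27.05
position: [0.6583, -0.1336, 0.028]
tcp_rot: [2.174, -2.268, -0.0]
contact_force: [-1.2, 0.7, 1.9]
gripper_width: 0.0632
time_s: 27.25
position: [0.6583, -0.1337, 0.028]
tcp_rot: [2.174, -2.268, -0.0]
contact_force: [-4.0, 0.6, 6.7]
gripper_width: 0.0636
```

Contact; release, rise, and step back out of the cameras' way for the last checks.

```bash
python3 -m handwheel '[0,0,0,0,0.85, 0,0,0,0,0.85, 0,0,0,0,0.85, 0,0,-1,0,0.85, 0,0,-5,0,0.85, 0,0,-10,0,0.85, 0,0,-15,0,0.85, 0,0,-17,0,0.85, 0,0,-17,0,0.85]'; python3 w.py w27; python3 -m handwheel '[0,25,0,0,0.85, 0,25,0,0,0.85, 0,25,0,0,0.85, 0,25,0,0,0.85, 0,25,0,0,0.85, 0,25,0,0,0.85, 0,25,0,0,0.85, 0,25,0,0,0.85]'; python3 - <<'E'
from cell import *; from h import *
import pickle
o=pickle.load(open("m1.pkl","rb")); N={}
for c in("top","scene"):
    d=snapshot(c); N[c]=d; cv2.imwrite(f"pics/end_{c}.png",d["image"])
    # bystander change
    for n in("sauce_bottle","nutmeg_jar"):
        r=nets.silhouettes(n,c); print(c,n,[ (np.round(k["centre"],1),round(k["confidence"],2)) for k in r[:1]],np.round(o[c][1][n][0]["centre"],1))
pickle.dump(N,open("end.pkl","wb"))
E
```

```text
time_s: 28.15
position: [0.6619, -0.1346, 0.2033]
tcp_rot: [-2.17, 2.263, -0.016]
contact_force: [0.3, -0.0, 0.9]
gripper_width: 0.0791
28.2 [ 0.65989099 -0.13406785  0.19974247] [-2.17201729  2.26559174 -0.00776863] 0.07930370765012534
time_s: 29.0
position: [0.4091, -0.1233, 0.1961]
tcp_rot: [-2.174, 2.268, -0.0]
contact_force: [1.5, -0.1, 0.3]
gripper_width: 0.0786
top sauce_bottle [(array([163.3, 141.1]), 0.65)] [163.1 141.8]
top nutmeg_jar [(array([483.2, 145.8]), 0.89)] [482.9 140.6]
scene sauce_bottle [(array([368.7, 422.4]), 0.87)] [366.9 422.6]
scene nutmeg_jar [(array([147.2, 210.5]), 0.94)] [148.9 210.8]
```

View pics/w27.png

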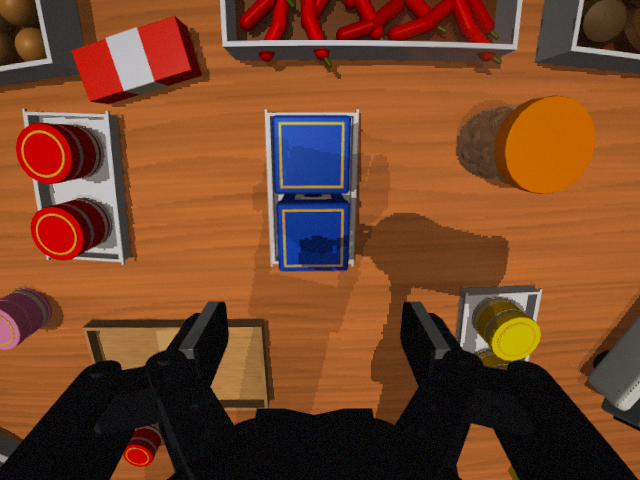

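View pics/end_top.png

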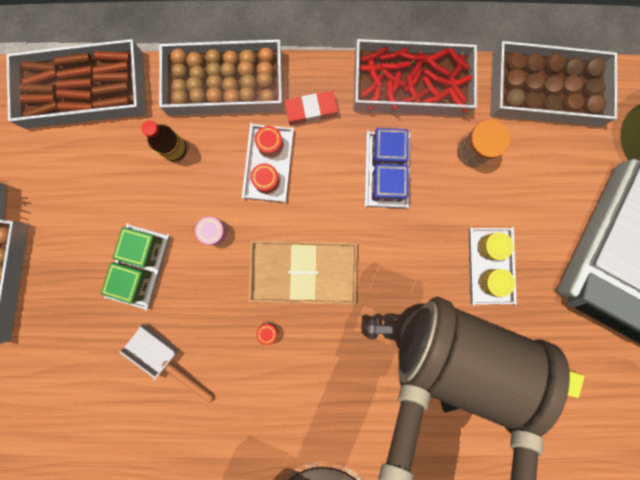

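View pics/end_scene.png

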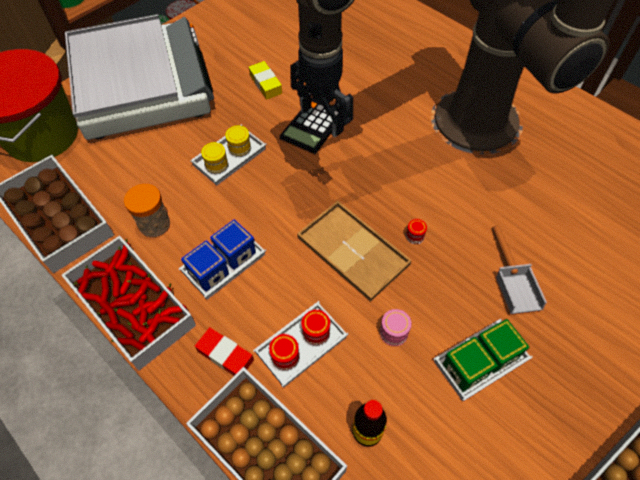

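```bash
python3 - <<'E'
import pickle; from h import *
N=pickle.load(open("end.pkl","rb")); t=pickle.load(open("trays.pkl","rb"))
d=N["top"]; T={"red":((269,140),(264.5,178),.053),"yellow":((498.5,246),(498,283),.053),"green":((134,246),(123,283),.065),"blue":((391.5,146),(391.5,183),.065)}
for n,(f,p,z) in T.items():
    a,b=onz(d,[f,p],z)[:,:2]; c,s=np.cos(t[n][2]),np.sin(t[n][2]); M=np.array([[c,s],[-s,c]])
    print(n,"rel to fixed tin (want -71,0):",np.round(M@(b-a)*1000,1))
from cell import sense
s0=sense(); print(s0["time_s"],s0["contact_force"])
E
```

```text
red rel to fixed tin (want -71,0): [-75.2   0.3]
yellow rel to fixed tin (want -71,0): [-70.6   3.7]
green rel to fixed tin (want -71,0): [-71.8  -0.6]
blue rel to fixed tin (want -71,0): [-71.7  -1.7]
29.3 [0.51025595 0.58244013 0.52447733]
```

All within tolerance; handing in.

```bash
python3 -c "
from cell import ticket; print(ticket.sign_off())"
```

```text
the job is handed in; nothing more can be done
None
```

I moved the yellow, red, green and blue tins out of the carton, each into the empty half of its own colour's tray. I then handed the job in at about 29 s of the 102 s allowed. Each tin was lowered in 1 mm steps until the force reading showed light contact (about 2–10 N), then released.

**Last checks:**
- **Position:** measured from the fixed tin in each tray (71 mm is ideal), the tins are within about 4 mm along and 4 mm across. Red is farthest off along the tray (about 4 mm) and yellow farthest off across it (about 4 mm); the limits are 15 mm and 13 mm.
- **Stance:** all four tins look upright in the pictures, and the square ones look square to their trays. I judged this by eye and did not measure the final angles.
- **Bystanders:** the bottle and jar look unmoved in the start and end pictures. In the top view the network put the jar's centre 5 pixels lower than at the start. Its scene-view reading moved under 2 pixels, and the jar's lid is in the same place by eye, so I took that as noise.
- **Robot:** clear of everything, with about 0 N on the tool.

**Where measurements disagreed:** the tray wall height fitted about 2–6 mm too high. Early wrist-camera positions near the edge of the picture were up to about 9 mm off, so I measured the red, green and blue trays again, and checked the yellow one, from directly above before lowering.

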